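# Raise the filter holder to beam height

### The job

Pull the alignment post out of the mounting block and stand it in the spare post holder. Then build the riser column: stack every riser block that is out on the table onto the mounting block, each one fully home with its lugs in the notches below, and seat the filter holder on top of them all the same way. Then take the two glass filters from the rack and slide them fully home into the holder's slots, one in each, keeping the glass upright and leaving the other things on the table where they are.

Things in the scene. Friction and masses are not known exactly. Their poses are not given: they have to be found in the camera images.
- base: fixed aluminium mounting block, 80 (x) by 64 (y) by 40 mm, with ears 10 mm high out to x = +-60. In its top two notches like a riser's (wide at x = -20, narrow at x = +20, 8 mm deep) and between them a round bore 15 mm wide, 35 deep. Origin: centre of the underside. A seated first riser (or any lugged part) has its origin 33 mm above it, the next ones 55, 77, 99, 121
- post: loose alignment post: upright steel rod 12.6 mm thick, 110 mm long, its top 30 mm (z = 80 to 110) a black grip 16 mm thick. At the start it stands in the base's bore, 35 mm deep, 75 mm showing. Origin: centre of its foot, z up the rod; 0.09 kg
- spare_holder: fixed empty post holder: bare aluminium square column 26 by 26 by 46 mm on a round foot plate 48 mm across and 8 mm high, with a round bore 15.8 mm wide, 41 mm deep, chamfered 1.5 mm. Origin: centre of its underside; bore floor at z = 5 mm
- riser1: loose black keyed riser block (2 to 4 of them, all alike). Body 66 (x) by 50 (y) by 22 mm, z = 7 to 29, standing on two chamfered lugs 7 mm deep: wide, 12 (x) by 32 (y), centred at x = -20; narrow, 12 by 16, at x = +20. In its top the matching notches, 8 mm deep, 1.2 mm larger per side, same x. Origin: centre of the lugs' underside. Stacked pitch 22 mm; 0.19 kg
- riser2: another riser block, the same as riser1
- riser3: another riser block, the same as riser1
- riser4: another riser block, the same as riser1
- filter_holder: loose black two-slot holder: floor plate 66 (x) by 65 (y), z = 7 to 19 mm, on two lugs like a riser's (wide at x = -20, narrow at x = +20), two side walls up to z = 59 with flat outer faces at y = +-32.5. Slots, open on top, at x = -18 and +18: 8 mm wide (x), 53 long (y), floor at z = 19, 40 deep. Origin: centre of the lugs' underside; 0.22 kg. A filter home has its origin at z = 19
- rack: fixed white storage rack, 100 (x) by 65 (y) by 42 mm, with three slots along y at x = -36, 0, +36 mm, 8 mm wide, 53 mm long, floor at z = 12 mm, 30 mm deep; the filters stand in the two outer slots. Origin: centre of its underside
- filter1: loose framed glass filter: upright plate 5 (x) by 50 (y) by 50 (z) mm, foot edge chamfered 1.5 mm by 4 mm, with a black grip tab on top, 10 (x) by 24 (y) mm from z = 50 to 76 mm. Origin: centre of its lower edge, z up, x across the plate; 0.04 kg. Same either way round
- filter2: another filter, the same as filter1
- lens_cell: bystander: loose glass lens in a black ring, 30 mm across, 12 mm high, on the table. Origin: centre of its underside
- screw_tray: bystander: small loose grey tray of screws, 50 by 40 by 20 mm. Origin: centre of its underside
- driver: bystander: loose screwdriver lying on the table, 170 mm long along its x. Origin: below its middle
- tape_roll: bystander: loose amber roll of tape lying flat, 76 mm across, 20 mm high. Origin: centre of its underside
- wipes_jar: bystander: loose whitish jar with a cap, 56 mm across, 65 mm high. Origin: centre of its underside
- lens_tube: bystander: loose black lens tube standing, 35 mm across, 46 mm high. Origin: centre of its underside
There are look-alikes about, which are no part of the job. What is shaped like the riser3 but red or yellow is not meant.

How it is judged:
On the way, in this order (a step that is already met when the one before it is completed fails the run):
1. the alignment post stands in the spare post holder (horizontal distance between post and spare_holder below 0.006 m and z of post in the frame of spare_holder below 0.009 m and angle between post's own z axis and vertical below 0.15 rad), for 0.2 s.
2. every riser is keyed home in the column on the mounting block (horizontal distance between each of riser1, riser2, riser3, riser4 and base below 0.009 m and angle between the x axis of each of riser1, riser2, riser3, riser4 and the x axis of base, either way round below 0.12 rad and angle between each of riser1, riser2, riser3, riser4's own z axis and vertical below 0.05 rad and (z of riser1 in the frame of base between 0.03 and 0.036 m or z of riser1 in the frame of base between 0.052 and 0.058 m or z of riser1 in the frame of base between 0.074 and 0.08 m or z of riser1 in the frame of base between 0.096 and 0.102 m) and (z of riser2 in the frame of base between 0.03 and 0.036 m or z of riser2 in the frame of base between 0.052 and 0.058 m or z of riser2 in the frame of base between 0.074 and 0.08 m or z of riser2 in the frame of base between 0.096 and 0.102 m) and (z of riser3 in the frame of base between 0.03 and 0.036 m or z of riser3 in the frame of base between 0.052 and 0.058 m or z of riser3 in the frame of base between 0.074 and 0.08 m or z of riser3 in the frame of base between 0.096 and 0.102 m) and (z of riser4 in the frame of base between 0.03 and 0.036 m or z of riser4 in the frame of base between 0.052 and 0.058 m or z of riser4 in the frame of base between 0.074 and 0.08 m or z of riser4 in the frame of base between 0.096 and 0.102 m)), for 0.2 s.
3. the filter holder is keyed home on top of the risers (all of step 2 and horizontal distance between filter_holder and base below 0.009 m and angle between the x axis of filter_holder and the x axis of base, either way round below 0.12 rad and angle between filter_holder's own z axis and vertical below 0.05 rad and (z of filter_holder in the frame of base between 0.074 and 0.08 m or z of filter_holder in the frame of base between 0.096 and 0.102 m or z of filter_holder in the frame of base between 0.118 and 0.124 m) and z of filter_holder in the frame of riser1 above 0.018 m and z of filter_holder in the frame of riser2 above 0.018 m and z of filter_holder in the frame of riser3 above 0.018 m and z of filter_holder in the frame of riser4 above 0.018 m), for 0.2 s.
4. both filters are fully home in the filter holder (z of filter1 in the frame of filter_holder between 0.016 and 0.022 m and y of filter1 in the frame of filter_holder between -0.004 and 0.004 m and angle between the x axis of each of filter1, filter2 and the x axis of filter_holder, either way round below 0.15 rad and (x of filter1 in the frame of filter_holder between -0.022 and -0.014 m or x of filter1 in the frame of filter_holder between 0.014 and 0.022 m) and z of filter2 in the frame of filter_holder between 0.016 and 0.022 m and y of filter2 in the frame of filter_holder between -0.004 and 0.004 m and (x of filter2 in the frame of filter_holder between -0.022 and -0.014 m or x of filter2 in the frame of filter_holder between 0.014 and 0.022 m)), for 0.2 s.
At the end, for the whole second after the job is handed in: Post in the spare holder, foot within 4 mm of its floor; every riser and, on top of all, the filter holder keyed home (height within 3 mm, axis within 9 mm and 0.12 rad of the block's, level); each filter within 3 mm of a holder slot's floor, 4 mm of its centre; all at rest (all of step 1 and all of step 3 and all of step 4 and linear speed of each of riser1, riser2, riser3, riser4, filter1, filter2, filter_holder, post below 0.02 m/s); the robot touches nothing.
It fails at once if a glass filter is tipped more than 40 degrees (angle between any of filter1, filter2's own z axis and vertical above 0.7 rad).
It fails at once if a bystander is pushed more than 30 mm from its place or tipped over (distance of any of lens_cell, screw_tray, driver, tape_roll, wipes_jar, lens_tube from where it was at the start of the episode above 0.03 m or angle between any of wipes_jar, lens_tube's own z axis and vertical above 0.6 rad).
Of riser1, riser2, riser3, riser4 only 2 to 4 are there at a start; the rules pass over those that are not, and their reading is None.
At some moment in a run one of riser1, riser2, riser3, riser4 may be knocked a few centimetres aside while the robot is not near it.
It also fails if it takes over 210 s, if anything falls off the work surface, if the arm or the gripper's body presses on something with over 40 N, if the wrist force passes 120 N, or if a joint passes its speed limit or range.

### The arm

A 6-joint arm with a two-finger parallel gripper is mounted at the origin on the work surface. World frame = base frame: x ahead of the robot, y to its left, z up, the work surface at z = 0. Lengths are in m, angles in rad, forces in N, time in s.
With the tool pointing down it reaches from about 0.25 to 0.725 m from the base axis. Payload 4 kg.
Tool frame: the origin (TCP) lies midway between the tips of the shut fingers; the grasp point (between the pads) lies 19 mm behind it; z points along the fingers, x is the direction in which the jaws open and shut, and the axes are right-handed (so a half turn about z gives the same grasp; the last joint's range is limited). The gripper opens to 85 mm and grips with 20 to 120 N. Pads are 22 mm wide; open, the fingers measure 114 mm over their backs; the gripper's body (76 mm by 85 mm) begins 54 mm behind the grasp point. The pads swing forward as they close: fully open they stand 13 mm farther back than shut.
Start: joints at [-1.206, 0.241, 0.005, 1.335, 0, 1.571], TCP at [0.178, -0.467, 0.231] pointing down, gripper open.
Joint ranges: [-2.72, 2.72], [-1.05, 1.87], [-1.09, 1.28], [-1.99, 2.15], [-1.42, 1.44], [-3.14, 3.14]. Speed limits (rad/s): [2.79, 2.79, 3.14, 3.14, 3.14, 3.14].

### API

Orientations are given as a unit quaternion [x, y, z, w].
In Python, from workcell import bot, vision, ticket gives the robot as it stands.
- The arm moves only by the tool play_rows, never from a script. Its argument "deltas" is one flat list of numbers, 5 for each row, row after row: the opening, from 0 (shut) to 1 (fully open), then the shift along the tool's x, y, z in units of 60 mm (1.0 is 60 mm), then the turn about the tool's z in degrees. A call has 1 to 12 rows; each row shifts and turns the pose as measured when the row begins, along the tool's axes as they then stand; what a row does not reach is not made up. A row lasts 1/8 s, in which the tool goes at most 62.5 mm and 10.7 degrees, less where a joint would pass 70% of its speed; a pose out of reach is approached as far as the arm can. A call is refused whole if a number of a shift passes 1 or a number of a turn 10.7, either way. A call with a gripper value outside its range is refused whole. The fingers move at their own pace and stop on an object; the grip force is fixed at half the most. Time passes only in rows, so rows that do not move let the fingers close. It gives the time, the measured TCP pose, the force and the opening at its end, in the units of the state.
- bot.get_obs(): the state, without advancing time (a new reading comes with each control period).
- vision.camera(name): name is "scene" or "top" or "wrist"; returns a dict with "color" (480x640x3 uint8, blue, green, red), "intrinsics" (3x3 intrinsics, pixels), "rvec" (rotation vector, rad) and "tvec" (3), from world to camera coordinates, as OpenCV has them. Camera axes: x right, y down, z forward; pixel columns grow to the right and rows downward; lengths in m; the calibration is good to about 2 mm. The wrist camera is an equidistant fisheye: a pixel r from the principal point sees the ray r / f radians off the axis. A picture is of the moment at which its call begins. There is no depth.
- ticket.job_done(): hands the job in, once; it reports no verdict.
The state is a dict: "clock": time; "joint_pos": joint angles; "joint_vel": joint speeds; "tau": joint torques, N m; "eef_pos": TCP position; "tool_rot": TCP orientation; "ft_force": force on the tool from outside, world axes, zero at the start; "ft_torque": the same for the moment, N m; "grip_width": finger opening in m.
Only numpy, scipy, OpenCV 4.12 (cv2) and the standard library are available. Lean on these libraries where they do the work, as an engineer would, in place of code of your own. Each camera call takes 0.05 s, during which the arm holds its last target. There are 200 camera calls.

## Working session

There is one attempt and no reset: what is moved stays moved. The work goes in short steps, Python scripts to look and compute and a tool call to move; the robot and the scene stay as the last step left them, time stands still between calls to the robot, and variables do not carry over. Pictures are saved under pics/ and viewed, about 12 in all and at most 16, crops included, and the job is handed in when it is done.

Besides the shell and the picture viewer there is one more tool, called after "Emit:" as name(argument=value, ...) on one line, values as JSON. play_rows: Moves the arm, as the interface text tells. Its arguments: {"type":"object","properties":{"deltas":{"type":"array"}},"required":["deltas"]}

```bash
ls; mkdir -p pics
python3 - <<'E'
from workcell import bot, vision
import cv2
o=bot.get_obs(); print({k:(v if isinstance(v,float) else [round(float(x),4) for x in __import__('numpy').atleast_1d(v)]) for k,v in o.items()})
for n in ['scene','top']:
    c=vision.camera(n); cv2.imwrite(f'pics/{n}0.png',c['color']); print(n,c['intrinsics'],c['rvec'],c['tvec'])
c=vision.camera('wrist'); print(c['intrinsics'],c['rvec'],c['tvec'])
E
```

```text
pics
{'clock': 0.0, 'joint_pos': [-1.206, 0.2414, 0.0037, 1.3352, 0.0, 1.5708], 'joint_vel': [-0.0005, -0.0005, -0.0, 0.0001, 0.0007, -0.0014], 'tau': [0.001, -37.2319, 25.2408, 0.017, 0.0, 0.0], 'eef_pos': [0.1782, -0.4665, 0.2304], 'tool_rot': [0.8236, -0.5671, -0.0009, -0.0006], 'ft_force': [-0.0955, -0.3011, -0.1249], 'ft_torque': [-0.0076, -0.0082, 0.0079], 'grip_width': 0.08527594278487498}
scene [[444.05058804   0.         316.2867474 ]
 [  0.         444.05058804 240.90396008]
 [  0.           0.           1.        ]] [ 1.20407859  2.10720488 -1.14325507] [ 0.33828584 -0.2520368   1.52688191]
top [[589.71914751   0.         313.55042905]
 [  0.         589.71914751 248.25967032]
 [  0.           0.           1.        ]] [ 2.18505327 -2.20514717  0.10121007] [-0.05212431  0.61236129  1.24410464]
[[371.64829954   0.         327.71926087]
 [  0.         371.64829954 240.09961323]
 [  0.           0.           1.        ]] [-2.37948902  1.63906841  0.24581673] [-0.49953363 -0.03674296  0.3789281 ]
```

View pics/top0.png

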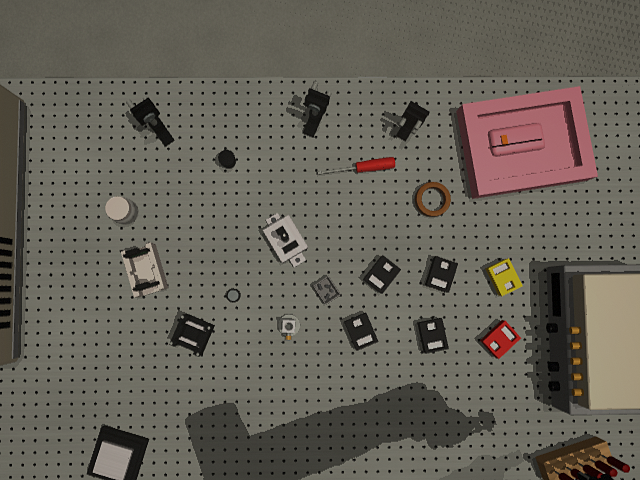

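View pics/scene0.png

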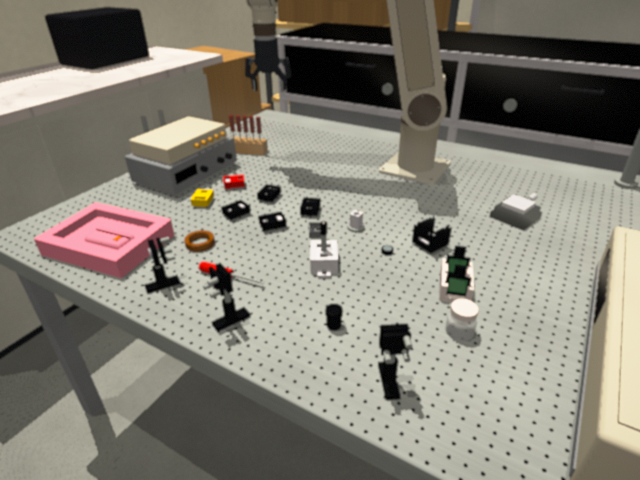

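Top view: the four black risers are at about (381,274), (440,273), (360,330) and (432,335). The holder is at (193,334), base with post (285,238), spare holder (289,327), and rack (143,269). The red and yellow blocks are decoys. I'll measure these next.

```bash
cat > h.py <<'E'
import numpy as np, cv2, sys
from workcell import bot, vision
from scipy.spatial.transform import Rotation as R
def ray(c,px,name):
    K=c['intrinsics']; u=np.atleast_2d(np.array(px,float))
    d=np.c_[(u[:,0]-K[0,2])/K[0,0],(u[:,1]-K[1,2])/K[1,1]]
    if name=='wrist':
        r=np.hypot(*d.T)[:,None]; d=np.c_[d/np.maximum(r,1e-9)*np.sin(r),np.cos(r)]
    else: d=np.c_[d,np.ones(len(d))]
    Rm=R.from_rotvec(np.ravel(c['rvec'])).as_matrix(); o=-Rm.T@np.ravel(c['tvec'])
    return o,d@Rm
def cast(c,px,name,z):
    o,d=ray(c,px,name); return (o+d*((z-o[2])/d[:,2])[:,None])[:,:2]
def proj(c,P,name):
    Rm=R.from_rotvec(np.ravel(c['rvec'])).as_matrix(); p=np.atleast_2d(P)@Rm.T+np.ravel(c['tvec']); K=c['intrinsics']
    if name=='wrist':
        r=np.hypot(p[:,0],p[:,1]); t=np.arctan2(r,p[:,2]); q=p[:,:2]/np.maximum(r,1e-9)[:,None]*t[:,None]
    else: q=p[:,:2]/p[:,2:]
    return np.c_[q[:,0]*K[0,0]+K[0,2],q[:,1]*K[1,1]+K[1,2]]
def state():
    o=bot.get_obs(); p=np.array(o['eef_pos']); M=R.from_quat(o['tool_rot']).as_matrix()
    return o,p,M,np.degrees(np.arctan2(M[1,0],M[0,0]))
def go(xyz,yaw=None):
    """shift (units of 60 mm) in tool axes NOW and turn about tool z (deg) to bring tool x to world yaw (mod 180)"""
    o,p,M,y=state(); s=M.T@(np.array(xyz)-p)/.06; t=0
    if yaw is not None:
        t=-((yaw-y+90)%180-90)   # tool z down: world yaw +a = turn -a
    # shift after the turn
    a=np.radians(t); s2=R.from_rotvec([0,0,-a]).apply(s)
    print('at',np.round(p,4),'yaw %.1f'%y,'grip %.4f'%o['grip_width'],'F',np.round(o['ft_force'],1),'t %.1f'%o['clock'],'j6 %.2f'%o['joint_pos'][5])
    print(' shift now',np.round(s,2),' turn %.1f'%t,' shift after turn',np.round(s2,2))
def look(name,fn=None):
    c=vision.camera(name)
    if fn: cv2.imwrite('pics/'+fn,c['color'])
    return c
def crop(c,name,xyz,half,scale,fn):
    u=proj(c,xyz,name)[0].astype(int); im=c['color']; x0,y0=max(u[0]-half,0),max(u[1]-half,0)
    k=im[y0:u[1]+half,x0:u[0]+half]; cv2.imwrite('pics/'+fn,cv2.resize(k,None,fx=scale,fy=scale,interpolation=cv2.INTER_CUBIC)); print('crop origin',x0,y0,'scale',scale)
E
python3 - <<'E'
from h import *
c=look('top'); im=c['color']; g=im.max(2)
print('O->',proj(c,[[0,0,0],[.5,0,0],[.5,.3,0]],'top').round())
m=(g<55).astype(np.uint8); 
cl=cv2.morphologyEx(m,cv2.MORPH_CLOSE,np.ones((9,9)))
cl=cv2.morphologyEx(cl,cv2.MORPH_OPEN,np.ones((11,11)))
for k in cv2.findContours(cl,0,2)[0]:
    a=cv2.contourArea(k)
    if a<300 or a>3000: continue
    r=cv2.minAreaRect(k); z=.029
    w=cast(c,[r[0]],'top',z)[0]
    mm=np.zeros_like(g); cv2.drawContours(mm,[k],-1,1,-1)
    b=((g>100)&(mm>0)).astype(np.uint8); n,l,s,ce=cv2.connectedComponentsWithStats(b)
    L=[(int(s[i,4]),ce[i].round(1).tolist(),cast(c,[ce[i]],'top',.021)[0].round(4).tolist()) for i in range(1,n) if s[i,4]>8]
    print(np.round(r[0]),np.round(r[1]),round(r[2]),'w',w.round(4),L)
for n,px,z in [('base top-ish',(285,238),.04),('spare',(289,326),.046),('rack',(143,269),.042),('post grip',(281,233),.115)]:
    print(n,cast(c,[px],'top',z).round(4))
crop(c,'top',[cast(c,[(285,285)],'top',0)[0][0],cast(c,[(215,285)],'top',0)[0][1],0],120,3.3,'topcrop.png')
E
```

```text
O-> [[289. 539.]
 [287. 301.]
 [148. 302.]]
[594. 468.] [22. 69.] 90 w [ 0.1436 -0.6413] [(61, [601.0, 459.9], [0.1577, -0.662]), (46, [622.1, 459.0], [0.1589, -0.7072]), (67, [590.3, 464.8], [0.148, -0.6385]), (57, [576.6, 467.6], [0.1427, -0.6092]), (58, [566.4, 472.4], [0.133, -0.5871]), (101, [621.1, 475.3], [0.1252, -0.7035])]
[561. 457.] [38. 67.] 79 w [ 0.1675 -0.5737] [(21, [576.0, 435.9], [0.2083, -0.6106]), (23, [564.8, 439.1], [0.202, -0.5864]), (104, [533.8, 448.0], [0.1845, -0.5195]), (10, [537.3, 478.2], [0.1221, -0.5246])]
[123. 452.] [53. 50.] 90 w [0.1906 0.3414] [(17, [98.6, 429.1], [0.2372, 0.395]), (11, [114.1, 426.5], [0.2419, 0.3629]), (17, [127.9, 430.6], [0.2332, 0.3341]), (10, [139.6, 434.3], [0.2252, 0.3097]), (19, [147.3, 448.0], [0.1969, 0.2935]), (29, [139.5, 476.0], [0.1402, 0.309])]
[487. 342.] [21. 18.] 90 w [ 0.4096 -0.4243] [(124, [490.3, 343.7], [0.4042, -0.4338]), (38, [481.0, 349.0], [0.3932, -0.4134])]
[430. 335.] [34. 29.] 90 w [ 0.4247 -0.3041] [(45, [430.9, 326.0], [0.4431, -0.307]), (86, [434.8, 344.4], [0.404, -0.3146])]
[360. 332.] [35. 33.
[... 1773 characters left out ...]
 113.8], [0.9058, -0.2483]), (22, [388.5, 119.8], [0.8925, -0.2247]), (42, [424.9, 123.1], [0.8849, -0.3046]), (22, [402.5, 121.9], [0.8878, -0.2555]), (24, [418.2, 124.2], [0.8824, -0.2898]), (48, [387.2, 131.9], [0.8657, -0.2213]), (23, [413.6, 134.2], [0.8603, -0.2792]), (73, [398.5, 142.3], [0.8424, -0.2457])]
[314. 114.] [45. 26.] 90 w [ 0.9048 -0.0615] [(12, [322.3, 91.5], [0.9563, -0.0804]), (19, [304.3, 96.2], [0.946, -0.0408]), (14, [325.9, 111.1], [0.9126, -0.0877]), (15, [320.3, 123.7], [0.8844, -0.0751]), (10, [302.5, 123.0], [0.8862, -0.0363])]
base top-ish [[0.6329 0.0029]]
spare [[ 0.448  -0.0044]]
rack [[0.5699 0.3007]]
post grip [[0.6363 0.0088]]
crop origin 94 165 scale 3.3
```

View pics/topcrop.png

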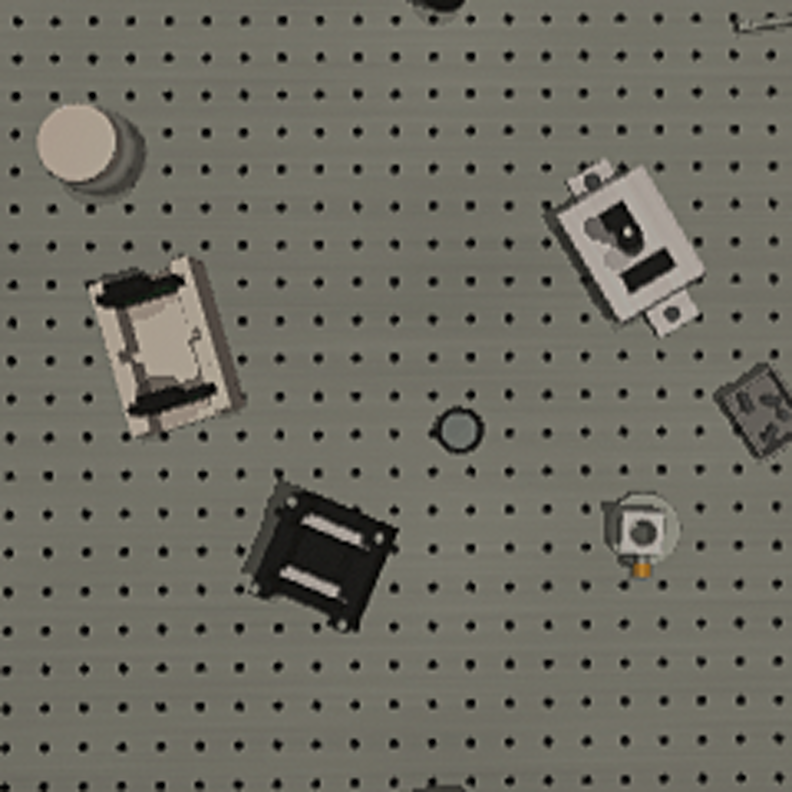

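Run:
```python
from h import *
o,p,M,y=state(); c=look('wrist')
ro,rd=ray(c,[(c['intrinsics'][0,2],c['intrinsics'][1,2])],'wrist')
print('cam in tool',(M.T@(ro-p)).round(4),'axis in tool',(M.T@rd[0]).round(3)); 
go([.636,.009,.25],0)
```

```text
cam in tool [ 0.0005 -0.0747 -0.1418] axis in tool [-0.     0.291  0.957]
at [ 0.1783 -0.4668  0.2309] yaw -69.1 grip 0.0854 F [ 0.1 -0.1 -0.8] t 0.2 j6 1.57
 shift now [-4.69 -9.96 -0.31]  turn -69.1  shift after turn [ 7.63 -7.93 -0.31]
```

Crop (origin (94,165), scale 3.3): the base's ears are at (590,180) and (672,315) and its wide notch is at (648,270), so base yaw is about 31°. The post stands in the base at about (628,230) and the spare bore is at (643,533). The rack with both filters is at (165,345), and the holder is at (322,555), its slot plates facing up. I'll move to hover over the base.

Run:
```python
from h import *
go([.60,-.02,.26],31)
```

```text
at [ 0.1783 -0.4668  0.2309] yaw -69.1 grip 0.0854 F [ 0.1 -0.1 -0.8] t 0.2 j6 1.57
 shift now [-4.45 -9.22 -0.48]  turn 79.9  shift after turn [-9.86  2.76 -0.48]
```

Emit:
play_rows(deltas=[1, 0, 0, -0.2, -10, 1, 0, 0, -0.2, -10, 1, 0, 0, -0.1, -10, 1, 0, 0, 0, -10, 1, 0, 0, 0, -10, 1, 0, 0, 0, -10, 1, 0, 0, 0, -10, 1, 0, 0, 0, -10, 1, 0, 0, 0, -10, 1, 0, 0, 0, -10])

```text
clock: 1.5
eef_pos: [0.1779, -0.4657, 0.26]
tool_rot: [0.956, 0.294, -0.0, -0.003]
ft_force: [-0.2, -0.8, -0.4]
grip_width: 0.0853
```

Run:
```python
from h import *
go([.60,-.02,.26],31)
```

```text
at [ 0.1779 -0.4657  0.26  ] yaw 34.2 grip 0.0853 F [-0.2 -0.8 -0.4] t 1.5 j6 -0.23
 shift now [10.   -2.18  0.02]  turn 3.2  shift after turn [ 9.86 -2.74  0.02]
```

Emit:
play_rows(deltas=[1, 0.83, -0.18, 0, 0, 1, 0.83, -0.18, 0, 0, 1, 0.83, -0.18, 0, 0, 1, 0.83, -0.18, 0, 0, 1, 0.83, -0.18, 0, 0, 1, 0.83, -0.18, 0, 0, 1, 0.83, -0.18, 0, 0, 1, 0.83, -0.18, 0, 0, 1, 0.83, -0.18, 0, 0, 1, 0.83, -0.18, 0, 0, 1, 0.83, -0.18, 0, 0, 1, 0.83, -0.18, 0, 0])

```text
clock: 3.0
eef_pos: [0.6108, -0.0125, 0.2602]
tool_rot: [0.957, 0.291, 0.0, -0.001]
ft_force: [1.2, -1.1, 0.6]
grip_width: 0.0852
```

Run:
```python
from h import *
go([.60,-.02,.26],31)
c=look('wrist','w1.png')
for n,P in dict(post=[.634,.006,.115],base=[.633,.003,.04],spare=[.448,-.0044,.046]).items(): print(n,proj(c,P,'wrist').round())
```

```text
at [ 0.6108 -0.0125  0.2602] yaw 33.8 grip 0.0852 F [ 1.2 -1.1  0.6] t 3.0 j6 0.96
 shift now [-0.22  0.    0.  ]  turn 2.8  shift after turn [-0.22  0.01  0.  ]
post [[364. 221.]]
base [[354. 205.]]
spare [[194. 112.]]
```

View pics/w1.png

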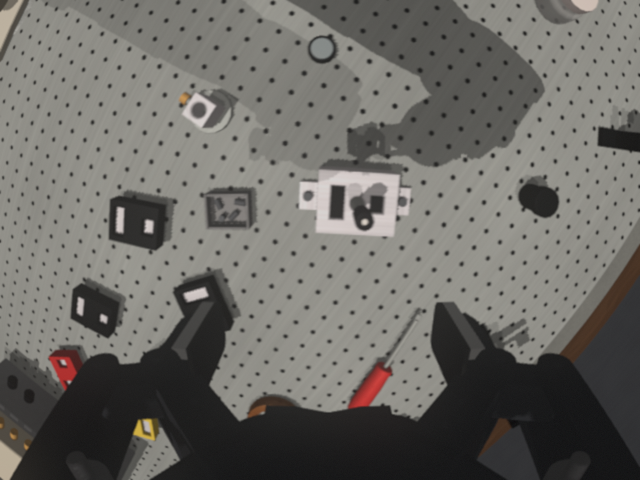

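Wrist view: the post's top is at (365,222), the base's wide notch at (337,203), the narrow one at (377,205) behind the post, the ear holes at (308,196) and (403,201), and the spare bore at (199,110).

Run:
```python
from h import *
c=look('wrist'); g=c['color'].max(2)
def blobs(x0,y0,x1,y1,f,amin=10):
    m=f(g[y0:y1,x0:x1]).astype(np.uint8); n,l,s,ce=cv2.connectedComponentsWithStats(m)
    return [(int(s[i,4]),(ce[i]+[x0,y0]).round(1)) for i in range(1,n) if s[i,4]>=amin]
print('base',blobs(295,165,412,242,lambda a:a<60)); print('spare',blobs(183,92,218,128,lambda a:a<110))
print('post',cast(c,[(365,222)],'wrist',.115).round(4))
print('ears mid',cast(c,[(308,196),(403,201)],'wrist',.01).round(4))
print('wide',cast(c,[(337,203)],'wrist',.04).round(4)); print('spare',cast(c,[(199,110)],'wrist',.046).round(4))
go([*cast(c,[(365,222)],'wrist',.115)[0],.082])
```

```text
base [(13, array([348. , 165.8])), (338, array([329. , 204.8])), (161, array([368.6, 207.1])), (260, array([353.4, 219.8]))]
spare [(501, array([208.5, 108.4])), (151, array([191. , 112.7]))]
post [[0.6386 0.012 ]]
ears mid [[ 0.5956 -0.0139]
 [ 0.6833  0.0395]]
wide [[0.6215 0.0014]]
spare [[0.4565 0.0055]]
at [ 0.6123 -0.0097  0.2583] yaw 34.1 grip 0.0859 F [ 0.5 -1.5 -0.9] t 3.1 j6 0.96
 shift now [ 0.56 -0.04  2.94]  turn 0.0  shift after turn [ 0.56 -0.04  2.94]
```

Emit:
play_rows(deltas=[1, 0.4, 0, 0.5, 0, 1, 0, 0, 0, 0, 1, 0, 0, 0, 0, 1, 0, 0, 0, 0])

```text
clock: 3.6
eef_pos: [0.6317, 0.003, 0.2285]
tool_rot: [0.956, 0.293, -0.0, -0.002]
ft_force: [0.2, 0.6, 0.3]
grip_width: 0.0852
```

Run:
```python
from h import *
o,p,M,y=state(); print(p.round(4))
c=look('wrist'); g=c['color'].max(2); print(state()[1].round(4))
o1=ray(c,[(327.7,240.1)],'wrist'); print('cam in tool',(M.T@(o1[0]-p)).round(4))
u=proj(c,[.635,.008,.115],'wrist')[0].astype(int); print(u)
crop(c,'wrist',[.635,.005,.04],75,5,'w2.png')
```

```text
[0.6317 0.003  0.2285]
[0.6319 0.0029 0.2289]
cam in tool [ 0.0004 -0.0736 -0.1418]
[334 232]
crop origin 256 137 scale 5
```

View pics/w2.png

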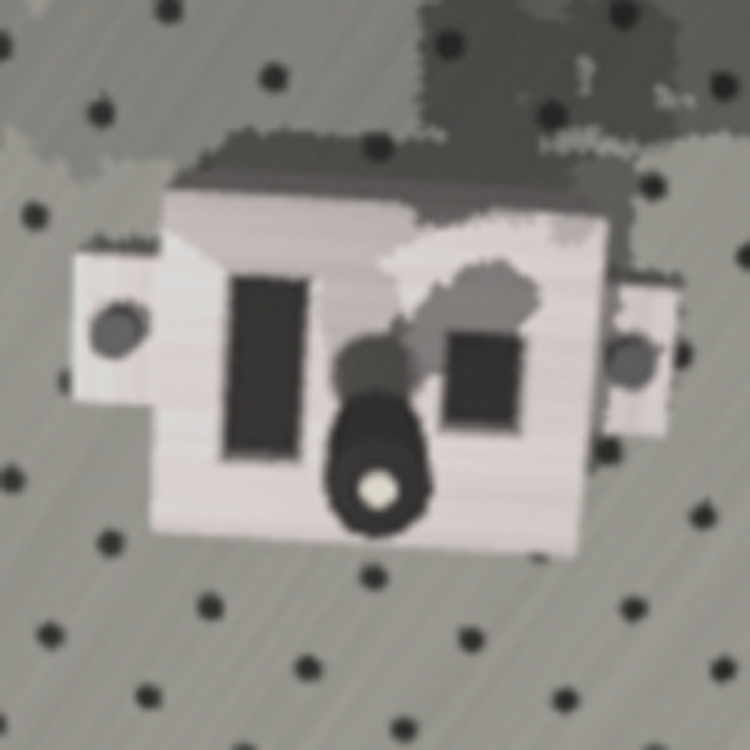

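Close view: the wide notch centre is at crop (265,369), the narrow one at (482,382), and the post's top dot at (378,490).

Run:
```python
from h import *
c=look('wrist')
f=lambda u,v:(256+u/5,137+v/5)
q=cast(c,[f(265,369),f(482.5,382)],'wrist',.04); d=q[1]-q[0]
print('base',q.round(4),q.mean(0).round(4),'len',np.hypot(*d).round(4),'yaw',np.degrees(np.arctan2(d[1],d[0])).round(2))
e=cast(c,[f(118,328),f(632,362)],'wrist',.01); d=e[1]-e[0]; print('ears',e.mean(0).round(4),np.hypot(*d).round(4),np.degrees(np.arctan2(d[1],d[0])).round(2))
p=cast(c,[f(378,490)],'wrist',.115)[0]; print('post',p)
g=c['color'].max(2); 
u=proj(c,[.4505,-.002,.046],'wrist')[0].astype(int); print('spare px',u)
go([*p,.085])
```

```text
base [[ 0.6175 -0.0052]
 [ 0.6517  0.015 ]] [0.6346 0.0049] len 0.0398 yaw 30.58
ears [0.6353 0.0051] 0.1027 30.23
post [0.63465125 0.0046442 ]
spare px [160 112]
at [0.632 0.003 0.229] yaw 34.1 grip 0.0853 F [ 0.1 -0.2 -0.4] t 3.7 j6 0.98
 shift now [0.05 0.01 2.4 ]  turn 0.0  shift after turn [0.05 0.01 2.4 ]
```

Emit:
play_rows(deltas=[1, 0.05, 0.01, 0.6, 0, 1, 0, 0, 0.6, 0, 1, 0, 0, 0.6, 0, 1, 0, 0, 0.6, 0, 1, 0, 0, 0, 0, 0, 0, 0, 0, 0, 0, 0, 0, 0, 0, 0, 0, 0, 0, 0, 0, 0, 0, 0, 0, 0, 0, 0, 0, 0, 0, 0, 0, 0, 0, 0, 0, 0, 0, 0])

```text
clock: 5.2
eef_pos: [0.6403, 0.001, 0.0951]
tool_rot: [0.957, 0.291, 0.009, 0.002]
ft_force: [-1.2, -0.8, 1.0]
grip_width: 0.0141
```

Run:
```python
from h import *
go([.6346,.0046,.082])
```

```text
at [0.6403 0.001  0.0951] yaw 33.9 grip 0.0141 F [-1.2 -0.8  1. ] t 5.2 j6 0.98
 shift now [-0.05 -0.1   0.22]  turn 0.0  shift after turn [-0.05 -0.1   0.22]
```

Run:
```python
from h import *
o=bot.get_obs(); print(o['grip_width'],o['eef_pos'],o['ft_force'])
c=look('wrist'); crop(c,'wrist',[.6346,.0046,.08],110,3.4,'w3.png')
```

```text
0.014136949113957405 [0.64027989 0.00098851 0.09511848] [-1.24402457 -0.80388287  1.0141022 ]
crop origin 210 170 scale 3.4
```

View pics/w3.png

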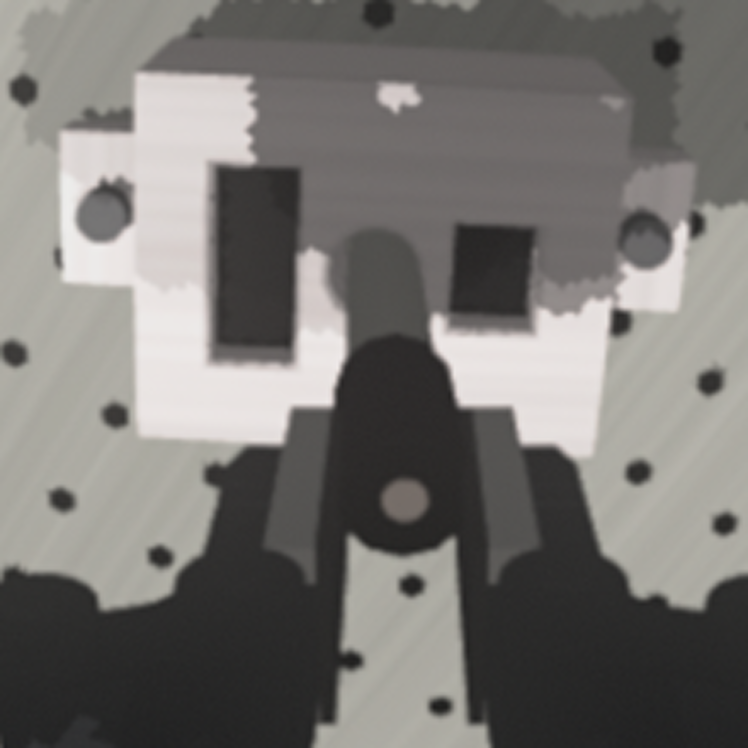

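The post is gripped by its black grip (its top dot at crop (404,500)). I'll lift it and look for the spare bore.

Emit:
play_rows(deltas=[0, 0, 0, -0.3, 0, 0, 0, 0, -0.5, 0, 0, 0, 0, -0.5, 0, 0, 0, 0, -0.3, 0, 0, -0.9, 0, 0, 0, 0, -0.9, 0, 0, 0, 0, 0, 0, 0, 0, 0, 0, 0, 0, 0])

```text
clock: 6.25
eef_pos: [0.5502, -0.0582, 0.1901]
tool_rot: [0.956, 0.292, 0.013, 0.001]
ft_force: [0.8, 0.6, -0.3]
grip_width: 0.0135
```

Run:
```python
from h import *
go([.452,-.001,.2],34)
c=look('wrist'); cv2.imwrite('pics/w4.png',c['color'])
u=proj(c,[.452,0,.046],'wrist')[0]; print(u)
crop(c,'wrist',[.51,0,.046],160,2.4,'w4.png')
```

```text
at [ 0.5502 -0.0582  0.1901] yaw 34.0 grip 0.0135 F [ 0.8  0.6 -0.3] t 6.2 j6 0.87
 shift now [-0.82 -1.7  -0.2 ]  turn 0.0  shift after turn [-0.82 -1.7  -0.2 ]
[257.98142133  91.60338869]
crop origin 161 0 scale 2.4
```

View pics/w4.png

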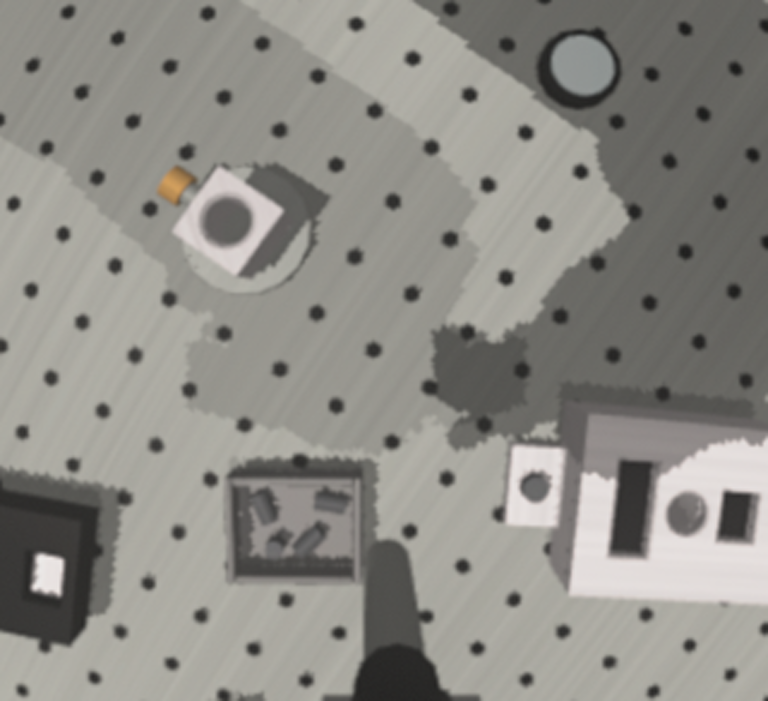

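The post is out. The spare bore is at crop (228,221) and the post foot hangs at about (390,548).

Run:
```python
from h import *
o,p,M,y=state(); print('tool z',M[:,2].round(4))
c=look('wrist')
f=lambda u,v:(161+u/2.4,v/2.4)
s=cast(c,[f(228,221)],'wrist',.046)[0]; print('spare',s.round(4), 'base bore',cast(c,[f(688,513)],'wrist',.04).round(4))
g=.114-.0951; foot=p[2]-.0951+.005; print('footz',foot, 'foot xy',cast(c,[f(390,550)],'wrist',foot).round(4), 'expected',(p-M[:,2]*.0)[:2].round(4))
go([*s,.2],34)
```

```text
tool z [ 0.024   0.0054 -0.9997]
spare [ 0.4506 -0.0011] base bore [[0.6336 0.0051]]
footz 0.09982215736066001 foot xy [[ 0.5445 -0.0504]] expected [ 0.5501 -0.0582]
at [ 0.5504 -0.0579  0.1898] yaw 34.1 grip 0.0134 F [-0.1  0.1 -1.1] t 6.3 j6 0.87
 shift now [-0.84 -1.71 -0.2 ]  turn 0.1  shift after turn [-0.84 -1.71 -0.2 ]
```

Emit:
play_rows(deltas=[0, -0.25, -0.45, 0, 0, 0, -0.25, -0.45, 0, 0, 0, -0.2, -0.4, 0, 0, 0, -0.1, -0.2, 0, 0, 0, -0.05, -0.09, 0, 0, 0, 0, 0, 0, 0, 0, 0, 0, 0, 0])

```text
clock: 7.22
eef_pos: [0.4602, -0.0036, 0.1878]
tool_rot: [0.955, 0.295, 0.015, 0.002]
ft_force: [0.6, -1.1, -0.9]
grip_width: 0.0138
```

Run:
```python
from h import *
o,p,M,y=state(); print('tool z',M[:,2].round(4))
go([.4548,-.0073,.19],34)
c=look('wrist'); crop(c,'wrist',[.4506,-.0011,.06],75,5,'w5.png')
print(proj(c,[[.4506,-.0011,.046],[.4506,-.0011,.1]],'wrist'))
```

```text
tool z [ 0.0304  0.006  -0.9995]
at [ 0.4602 -0.0036  0.1878] yaw 34.4 grip 0.0138 F [ 0.6 -1.1 -0.9] t 7.2 j6 0.96
 shift now [-0.11  0.   -0.04]  turn 0.4  shift after turn [-0.11  0.   -0.04]
crop origin 238 142 scale 5
[[313.7214862  213.28434766]
 [313.09432994 232.94700997]]
```

View pics/w5.png

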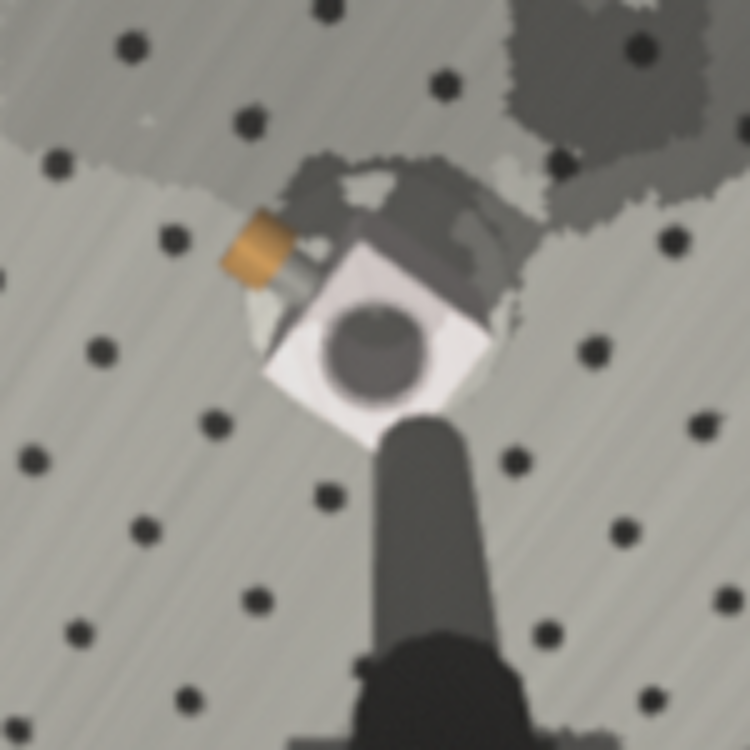

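Bore at crop (375,352). The foot's centre is at about (421,455), which is 6 mm too far along tool +x. I'll shift it and lower.

Emit:
play_rows(deltas=[0, -0.1, 0, 0, 0, 0, -0.01, 0, 0, 0, 0, -0.01, 0, 0.3, 0, 0, -0.01, 0, 0.3, 0, 0, 0, 0, 0.1, 0, 0, 0, 0, 0, 0])

```text
clock: 8.02
eef_pos: [0.456, -0.0094, 0.1451]
tool_rot: [0.956, 0.294, 0.016, 0.002]
ft_force: [0.4, -0.2, -1.1]
grip_width: 0.0136
```

Run:
```python
from h import *
o,p,M,y=state(); print('tool z',M[:,2].round(4))
go([.4548,-.0073,.0955],34)
c=look('wrist'); crop(c,'wrist',[.4506,-.0011,.06],75,5,'w6.png')
print((proj(c,[[.4506,-.0011,.046],[.4506,-.0011,.1]],'wrist')))
```

```text
tool z [ 0.0322  0.0057 -0.9995]
at [ 0.456  -0.0094  0.1451] yaw 34.2 grip 0.0136 F [ 0.4 -0.2 -1.1] t 8.0 j6 0.95
 shift now [-0.02 -0.05  0.83]  turn 0.2  shift after turn [-0.02 -0.05  0.83]
crop origin 248 155 scale 5
[[323.09175013 224.49943075]
 [324.94887149 251.37790862]]
```

View pics/w6.png

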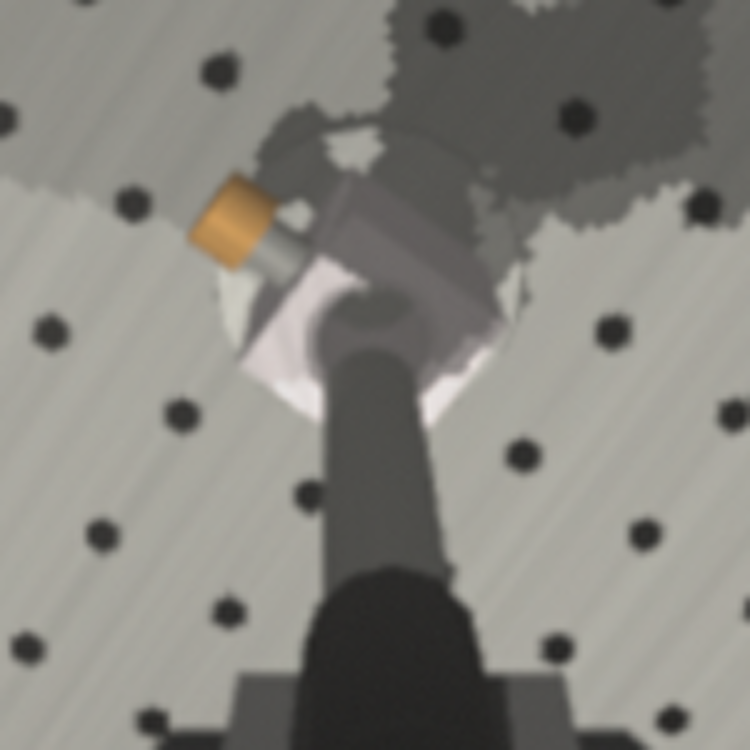

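The foot is above the bore but about 3 mm short along tool −y. I'll correct that and lower it home.

Emit:
play_rows(deltas=[0, 0.01, -0.05, 0, 0, 0, 0, 0, 0, 0, 0, 0, 0, 0.2, 0, 0, -0.01, 0, 0.2, 0, 0, 0, 0, 0.2, 0, 0, 0, 0, 0.2, 0, 0, 0, 0, 0, 0])

```text
clock: 8.95
eef_pos: [0.4831, -0.0097, 0.1242]
tool_rot: [0.955, 0.293, 0.047, 0.016]
ft_force: [-0.9, -0.7, -0.7]
grip_width: 0.0135
```

Run:
```python
from h import *
o,p,M,y=state(); print('tool z',M[:,2].round(4))
go([.4548,-.0073,.0955],34)
```

```text
tool z [ 0.0992 -0.0021 -0.9951]
at [ 0.4831 -0.0097  0.1242] yaw 34.3 grip 0.0135 F [-0.9 -0.7 -0.7] t 8.9 j6 0.96
 shift now [-0.4  -0.32  0.43]  turn 0.3  shift after turn [-0.41 -0.32  0.43]
```

Run:
```python
from h import *
o,p,M,y=state(); print({k:np.round(o[k],3) for k in o if k!='clock'})
c=look('scene'); crop(c,'scene',[.46,-.0,.08],60,6,'s2.png')
```

```text
{'joint_pos': array([-0.02 ,  0.212, -0.332,  0.927, -0.   ,  0.955]), 'joint_vel': array([-0.003, -0.026,  0.028,  0.003, -0.003, -0.   ]), 'tau': array([-5.0000e-02, -3.4841e+01,  2.4401e+01, -1.1210e+00, -3.0000e-03,
        1.0000e-03]), 'eef_pos': array([ 0.483, -0.01 ,  0.124]), 'tool_rot': array([0.955, 0.293, 0.047, 0.016]), 'ft_force': array([-0.86 , -0.734, -0.7  ]), 'ft_torque': array([0.035, 0.154, 0.031]), 'grip_width': np.float64(0.013)}
crop origin 294 143 scale 6
```

View pics/s2.png

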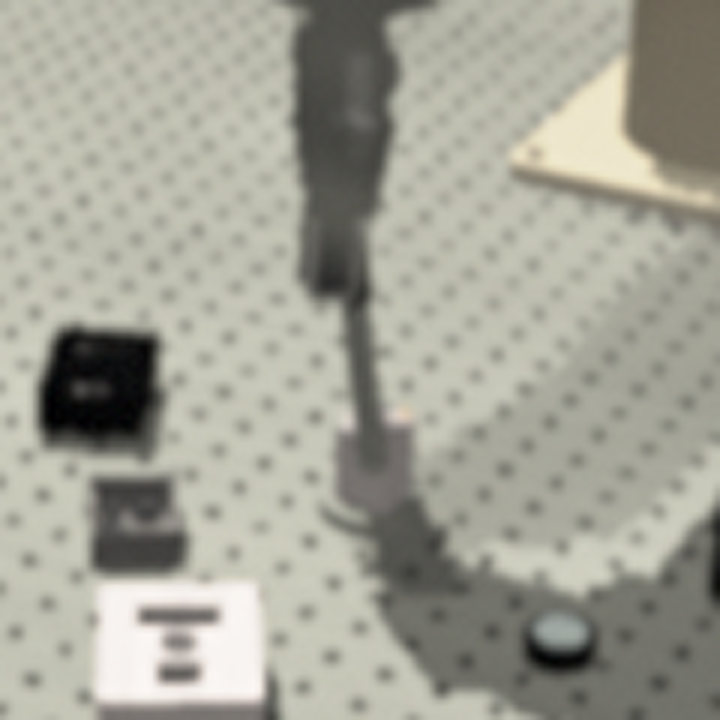

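The foot caught on the bore rim and the tool was pushed aside and tilted about 5.7°. I'll back off the way it came and bring the post upright over the bore.

Emit:
play_rows(deltas=[0, -0.05, -0.04, -0.1, 0, 0, -0.08, -0.06, -0.05, 0, 0, -0.1, -0.08, -0.03, 0, 0, -0.1, -0.08, 0, 0, 0, 0, 0, 0, 0])

```text
clock: 9.62
eef_pos: [0.4533, -0.0076, 0.1311]
tool_rot: [0.955, 0.293, 0.045, 0.015]
ft_force: [0.7, 0.0, -0.7]
grip_width: 0.0135
```

Run:
```python
from h import *
o,p,M,y=state(); print('tool z',M[:,2].round(4),o['joint_pos'].round(3) if hasattr(o['joint_pos'],'round') else o['joint_pos'])
go([.4548,-.0073,.13],34)
a=look('scene');b=look('wrist'); 
def cr(c,n,h,s):
    u=proj(c,[.4506,-.0011,.07],n)[0].astype(int); print(n,u-h); return cv2.resize(c['color'][u[1]-h:u[1]+h,u[0]-h:u[0]+h],(400,400),interpolation=cv2.INTER_CUBIC)
cv2.imwrite('pics/d7.png',np.hstack([cr(a,'scene',50,0),cr(b,'wrist',80,0)]))
print(proj(b,[[.4506,-.0011,.046]],'wrist'))
```

```text
tool z [ 0.0941 -0.0021 -0.9956] [-0.016  0.153 -0.386  0.937 -0.001  0.958]
at [ 0.4533 -0.0076  0.1311] yaw 34.3 grip 0.0135 F [ 0.7  0.  -0.7] t 9.6 j6 0.96
 shift now [0.02 0.01 0.02]  turn 0.3  shift after turn [0.02 0.01 0.02]
scene [305 155]
wrist [241 162]
[[318.87304565 229.69030355]]
```

View pics/d7.png

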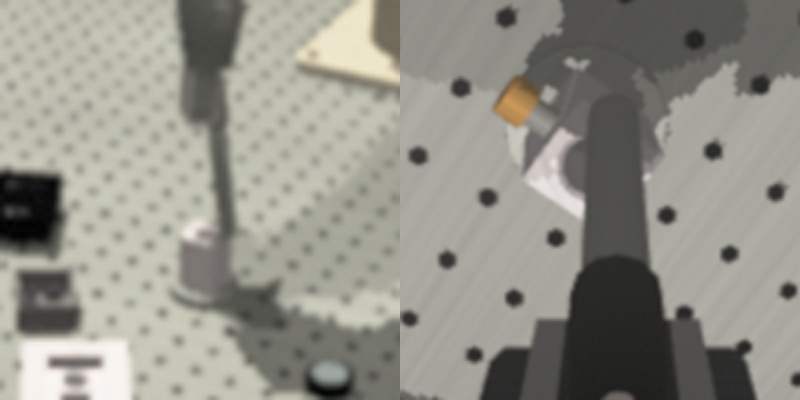

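The post now leans about 9° in the grip. Its foot is on the −y(tool) edge of the bore, at right-image (215,95), against the bore centre at (195,170). I'll lift, put the leaning foot over the bore, lower it in a little, then bring it upright.

Emit:
play_rows(deltas=[0, 0, 0, -0.2, 0, 0, 0, 0, -0.1, 0, 0, -0.05, 0.12, 0, 0, 0, -0.04, 0.11, 0, 0, 0, 0, 0, 0, 0, 0, 0, 0, 0, 0])

```text
clock: 10.48
eef_pos: [0.4551, -0.0232, 0.1499]
tool_rot: [0.955, 0.293, 0.044, 0.014]
ft_force: [-0.5, -0.4, 0.0]
grip_width: 0.0138
```

Run:
```python
from h import *
o,p,M,y=state(); print('tool z',M[:,2].round(4))
go([.4548,-.0073,.13],34)
b=look('wrist'); bore=proj(b,[[.4506,-.0011,.046],[.4506,-.0011,.065]],'wrist'); print(bore)
u=bore[0].astype(int); g=b['color'].max(2)[u[1]-30:u[1]+50,u[0]-36:u[0]+37]
cv2.imwrite('pics/d8.png',cv2.resize(b['color'][u[1]-75:u[1]+75,u[0]-75:u[0]+75],None,fx=4,fy=4,interpolation=2))
print(u-[36,30])
for i in range(0,80,3): print(' '.join('%3d'%v for v in g[i,::3]))
```

```text
tool z [ 0.0922 -0.0017 -0.9957]
at [ 0.4551 -0.0232  0.1499] yaw 34.2 grip 0.0138 F [-0.5 -0.4  0. ] t 10.5 j6 0.92
 shift now [ 0.12 -0.24  0.33]  turn 0.2  shift after turn [ 0.12 -0.24  0.33]
[[328.53317039 201.14097964]
 [330.91195869 208.50904802]]
[292 171]
147 124 156 103  98  91  85  86  93  98  98  96  94  87  86  85  84  85  84  82  84  83  84  83  82
128 184 157 105 103 111 156 103  99  99  99 100  97  97  87  84  85  84  84  84  83  84  84  97 100
161 195 179 106 105  86 135 109  98  99 106 108 104  97  97  90  85  84  83  86  86 100 102 105 105
173 181 109 103  97  84  83  85  98 105 110 108 109 108  99  97  92  84  86  85  86 105 105 105 105
143 164 135  97  83  85  85  88 101 109 110 108 109 109 108 101  96  96  87  89  92 102 106 105 104
148 170 160 162 120  83  85  99 108 109 109 108 107 108 108 109 105  97  96 102 111 105 105 104 104
146 168 168 170 118 114  96 107 109 106 100  91  90  94 102 107 109 107  99 100 111 105 122 128 151
143 166 173 131 108 105 105 109 108  95  85  85  86  84 100 103 108 108 108 102 103 119 169 168 167
168 166 194 128 108 102 107 108 101
[... 1164 characters left out ...]

168 170 171 168 171 157  56  55  77  80  80  81  81  79  79  94 173 171 168 170 171 174 174 171 173
171 171 169 170 169 161  65  65  78  80  80  80  80  80  79  92 172 169 169 170 172 175 171 173 170
170 170 168 170 168 170 167 166  80  80  80  81  81  80  79  84 167 168 169 171 175 172 172 172 169
170 168 170 167 170 169 171 166  77  80  81  81  81  80  79  83 164 171 171 174 175 171 174 170 170
169 169 168 168 169 170 169 162  78  80  81  81  81  80  79  79 166 170 172 176 170 174 169 170 173
168 169 168 170 169 170 169 153  78  80  80  82  81  80  79  77 129 172 175 171 173 170 170 172 171
170 167 169 167 170 169 168 153  77  79  81  81  81  80  80  78 129 175 173 171 173 170 171 172 173
```

Emit:
play_rows(deltas=[0, 0.035, -0.03, 0, 0, 0, 0, 0, 0, 0, 0, -0.01, -0.01, 0.12, 0, 0, -0.01, -0.01, 0.12, 0, 0, -0.01, -0.01, 0.12, 0, 0, 0, 0, 0, 0])

```text
clock: 11.28
eef_pos: [0.4576, -0.0204, 0.129]
tool_rot: [0.955, 0.293, 0.046, 0.016]
ft_force: [-2.0, -0.2, 4.0]
grip_width: 0.0135
```

```bash
cat > dump.py <<'E'
from h import *
o,p,M,y=state(); print('tool z',M[:,2].round(4))
go([.4548,-.0073,.13],34)
b=look('wrist'); bore=proj(b,[[.4506,-.0011,.046],[.4506,-.0011,.065]],'wrist'); print(bore)
u=bore[0].astype(int); g=b['color'].max(2)[u[1]-18:u[1]+36,u[0]-27:u[0]+28]
print(u-[27,18])
for i in range(0,54,3): print(' '.join('%3d'%v for v in g[i,::3]))
E
python3 dump.py
```

```text
tool z [ 0.0978 -0.0039 -0.9952]
at [ 0.4576 -0.0204  0.129 ] yaw 34.3 grip 0.0135 F [-2.  -0.2  4. ] t 11.3 j6 0.93
 shift now [ 0.09 -0.2  -0.02]  turn 0.3  shift after turn [ 0.08 -0.21 -0.02]
[[324.80684438 210.36250378]
 [327.20525324 219.39952477]]
[297 192]
 89  83  85  86  98 109 110 110 109 110 109 109 108 102  97  97  96  85  84
156  88  82  96 107 108 109 109 102  95 103 107 109 110 105  97  97  95  92
114 107  97 104 111 109 103  87  79  79  79  84 104 109 108 107  99  99 109
109 106 100 111 110 104  83  80  79  79  79  78  85 106 109 109 108 102 103
108 101 106 110 108 100  79  80  79  79  79  79  78 102 110 109 108 108 109
108 108 107 108 106  98  79  80  79  79  79  79  76 100 108 109 109 108 135
108 111 109 107 107  97  79  80  80  80  80  79  78 101 108 110 109 121 170
201 170 111 105 108 100  79  79  80  80  80  79  78 101 109 111 116 164 170
195 210 204 140 107 106  79  81  80  80  80  80  78 102 109 115 165 170 170
169 185 211 210 179 123  82  80  81  81  81  80  79 100 109 143 170 169 172
169 171 177 198 200 206  88  80  81  81  81  80  79  95 130 170 170 171 172
171 172 173 170 179 221  84  80  81  81  80  80  79 101 168 171 171 173 172
172 173 170 171 173 165  81  80  80  81  80  80  79 105 172 170 173 171 157
172 172 170 172 170 167  81  81  81  81  81  81  79  97 173 173 173 152  47
173 170 172 171 171 168  81  81  81  81  81  80  80  88 170 175 171 154  52
171 171 172 164 167 166  78  80  81  82  81  80  79  85 171 173 171 170 163
170 172 145  54  60 152  78  80  81  81  81  81  80  80 170 171 169 172 172
172 171 137  49  52 156  79  81  81  82  81  81  79  78 167 170 171 172 174
```

Emit:
play_rows(deltas=[0, 0.02, -0.05, 0.02, 0, 0, 0.03, -0.06, 0.02, 0, 0, 0.03, -0.06, 0.03, 0, 0, 0.03, -0.04, 0.03, 0, 0, 0, 0, 0, 0])

```text
clock: 11.95
eef_pos: [0.4577, -0.0167, 0.1298]
tool_rot: [0.955, 0.291, 0.046, 0.03]
ft_force: [-3.2, -1.4, 2.1]
grip_width: 0.0138
```

```bash
python3 dump.py
```

```text
tool z [ 0.1047 -0.031  -0.994 ]
at [ 0.4577 -0.0167  0.1298] yaw 34.0 grip 0.0138 F [-3.2 -1.4  2.1] t 11.9 j6 0.96
 shift now [ 0.05 -0.16 -0.01]  turn 0.0  shift after turn [ 0.05 -0.16 -0.01]
[[322.32566824 211.53995884]
 [324.20503791 221.4926163 ]]
[295 193]
141 123  87  88  99 109 110 110 108 109 109 109 108 100  98  97  97 110 111
148 128 138  98 107 108 110 108 104 101 104 108 108 108 103  97  98 114 111
111 109 109 105 109 109 104  90  81  80  80  82 104 109 108 106  98 100 111
109 109 104 110 109 103  85  79  80  79  80  78  84 106 109 108 107 101 141
109 119 163 109 107  99  86  79  80  80  79  79  77 103 109 108 108 108 112
109 187 202 198 127  99  83  79  80  79  81  79  78 101 108 109 108 131 150
160 215 206 205 156 100  84  80  81  80  80  79  78 100 108 109 114 151 169
205 213 211 201 169 109  83  80  81  80  80  80  78  94 109 110 116 169 169
193 209 214 218 222 148  87  80  80  80  80  80  79  92 109 112 163 169 170
169 181 211 226 227 208 105  80  80  80  80  81  79  86 109 153 170 169 171
170 172 173 218 226 232 131  80  81  80  81  80  79  99 170 171 169 171 172
171 171 172 168 188 228 116  80  81  81  81  81  78  89 170 170 171 172 172
172 172 170 171 170 174 100  80  81  81  81  80  80  81 170 170 173 169  83
172 171 169 172 170 173  96  80  81  81  81  81  79  77 169 172 171 166  51
172 169 173 170 171 171  96  80  81  81  81  81  80  77 155 173 171 169 155
170 171 168  98  81 152  96  79  81  81  81  81  80  79 152 171 169 170 171
170 171 160  54  48 135  95  80  81  81  82  82  80  78 145 170 170 171 172
172 169 171 141 131 170  94  79  81  81  81  82  80  79 129 169 171 172 175
```

Emit:
play_rows(deltas=[0, 0, -0.03, 0.12, 0, 0, 0, -0.03, 0.12, 0, 0, 0, -0.03, 0.12, 0, 0, 0, 0, 0, 0])

```text
clock: 12.5
eef_pos: [0.4563, -0.0154, 0.1068]
tool_rot: [0.955, 0.29, 0.045, 0.033]
ft_force: [0.4, -3.0, -1.1]
grip_width: 0.0138
```

```bash
python3 dump.py
```

```text
tool z [ 0.1042 -0.037  -0.9939]
at [ 0.4563 -0.0154  0.1068] yaw 33.9 grip 0.0138 F [ 0.4 -3.  -1.1] t 12.5 j6 0.97
 shift now [ 0.08 -0.09 -0.39]  turn -0.1  shift after turn [ 0.08 -0.09 -0.39]
[[325.62027697 226.45248853]
 [327.88595548 239.07627967]]
[298 208]
 90  81  87 100 107 109 110 110 108 109 109 110 109 109 103  98  97  98 107
111  97  99 106 110 109 108 103  94  92  98 103 109 110 108 107  98  97 100
111  98 103 110 110 106  90  80  78  79  79  81  98 107 110 109 107 102  99
106 100 110 110 108  99  77  80  80  80  79  78  79 103 110 109 110 108 104
102 105 110 110 105  95  78  80  79  79  81  78  77  98 107 109 109 108 109
108 108 108 109 102  94  78  81  79  80  80  79  77  97 106 111 110 109 109
112 112 107 109 102  94  78  80  80  81  80  79  77  96 107 111 109 109 142
165 112 107 108 106  92  78  80  80  81  80  79  79  99 108 110 110 131 171
209 203 139 153 149  98  78  80  80  81  80  79  79  98 110 109 122 169 172
180 211 213 201 222 141  78  81  81  81  81  80  79  98 111 111 163 172 173
173 174 214 227 228 191  78  80  80  81  80  80  79  90 111 156 172 173 173
173 173 170 188 222 189  78  81  81  82  80  81  79  88 140 172 173 173 163
174 171 172 171 171 159  79  81  81  81  82  81  79  92 172 171 174 172 128
172 171 173 170 172 134  79  80  81  81  81  80  80  91 171 173 174 171 157
171 173 170 142 164 133  80  81  80  81  81  81  79  84 169 174 173 170 172
172 172 100  47  49 129  79  81  80  82  81  80  78  81 170 174 171 171 172
172 171 123  49  70 114  80  80  80  82  81  80  80  78 168 171 171 173 173
171 172 172 165 171 119  79  80  80  82  80  80  80  77 155 170 172 172 175
```

Emit:
play_rows(deltas=[0, 0.02, -0.04, 0.12, 0, 0, 0.02, -0.03, 0.12, 0, 0, 0.0, -0.02, 0.08, 0, 0, 0, 0, 0, 0])

```text
clock: 13.05
eef_pos: [0.4583, -0.0141, 0.0907]
tool_rot: [0.955, 0.289, 0.044, 0.039]
ft_force: [-5.1, -2.4, -0.3]
grip_width: 0.014
```

Run:
```python
from h import *
o,p,M,y=state(); print('tool z',M[:,2].round(4)); go([.4548,-.0073,.1])
```

```text
tool z [ 0.1069 -0.0482 -0.9931]
at [ 0.4583 -0.0141  0.0907] yaw 33.9 grip 0.0140 F [-5.1 -2.4 -0.3] t 13.1 j6 0.98
 shift now [ 0.02 -0.11 -0.17]  turn 0.0  shift after turn [ 0.02 -0.11 -0.17]
```

Emit:
play_rows(deltas=[1, 0, 0, 0, 0, 1, 0, 0, 0, 0, 1, 0, 0, 0, 0, 1, 0, 0, 0, 0, 1, 0, 0, -0.3, 0, 1, 0, 0, -0.5, 0, 1, 0, 0, -0.6, 0, 1, 0, 0, -0.6, 0, 1, 0, 0, -0.3, 0, 1, 0, 0, 0, 0, 1, 0, 0, 0, 0])

```text
clock: 14.42
eef_pos: [0.4442, -0.0047, 0.2299]
tool_rot: [0.955, 0.29, 0.046, 0.035]
ft_force: [-0.5, 0.4, 0.7]
grip_width: 0.0855
```

Run:
```python
from h import *
o,p,M,y=state(); print('tool z',M[:,2].round(4)); go([.4506,-.0011,.25])
b=look('wrist'); crop(b,'wrist',[.4506,-.0011,.08],75,5,'w9.png')
print(proj(b,[[.4506,-.0011,.046],[.4506,-.0011,.085],[.4506,-.0011,.115]],'wrist').round(1))
t=look('top'); print(proj(t,[.4506,-.0011,.115],'top')); u=proj(t,[.4506,-.0011,.115],'top')[0].astype(int)
g=t['color'].max(2)[u[1]-10:u[1]+12,u[0]-10:u[0]+11]; print(g[::2,::2])
```

```text
tool z [ 0.1077 -0.0402 -0.9934]
at [ 0.4442 -0.0047  0.2299] yaw 34.0 grip 0.0855 F [-0.5  0.4  0.7] t 14.4 j6 1.00
 shift now [ 0.14  0.04 -0.32]  turn 0.0  shift after turn [ 0.14  0.04 -0.32]
crop origin 248 131 scale 5
[[321.6 194.8]
 [324.2 207.9]
 [326.6 220.5]]
[[286.58356578 326.81502107]]
[[ 24 126 121  76 151 145 144 146 147 146 118]
 [ 31  26  38  78  69  66  67  65 134 138 147]
 [ 28  30  28  62 157 170 169 139 137 136 145]
 [ 27  24  26  16 104  81 116 146 185 187 138]
 [ 24  25  25  23  53  44  23  25 132 188 142]
 [ 25  21  55  25  22  18  35  40  12 192 143]
 [ 26  26  24  25  24  26  24  25  26 188 148]
 [ 23  24  26  23  24  25  25  26  23  12 144]
 [ 27  31  28  46  42  37  30  27  26  27  19]
 [ 32  35  34  30  34  31  41  46  39  25  27]
 [ 32  32  33  32  34  32  41  46  45  44  31]]
```

View pics/w9.png

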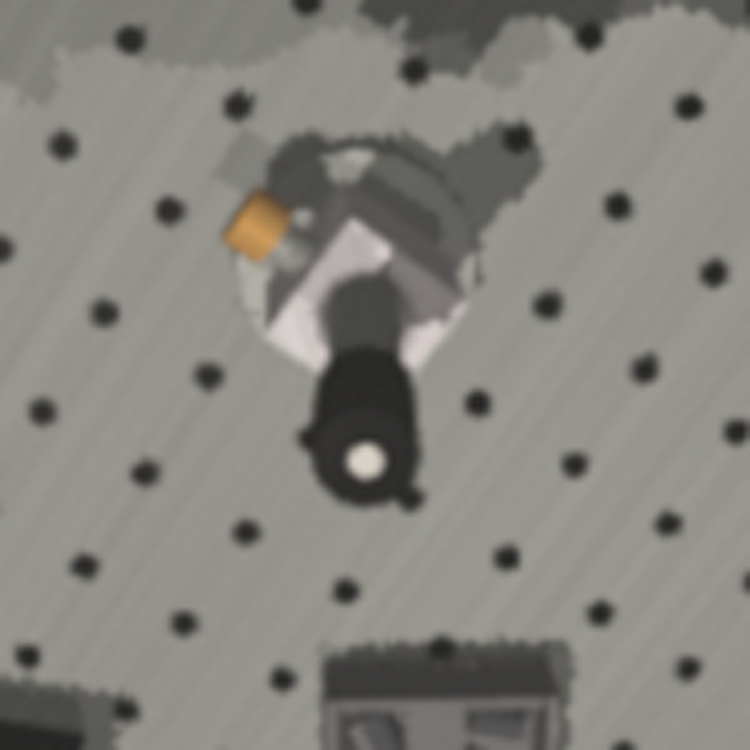

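The post is down in the spare bore (top dot at crop (366,461)). I'll check its height from a second wrist view on the way to an empty table patch, where I'll level the tilted tool by pressing its fingertips on the table.

Run:
```python
from h import *
go([.35,-.05,.2])
b=look('wrist'); o1=ray(b,[(321.2,223.2)],'wrist'); np.save('r1.npy',np.vstack([o1[0],o1[1][0]]))
```

```text
at [ 0.444  -0.0047  0.2296] yaw 34.0 grip 0.0853 F [ 1.1  0.7 -0.9] t 14.5 j6 1.00
 shift now [-1.75 -0.28  0.35]  turn 0.0  shift after turn [-1.75 -0.28  0.35]
```

Emit:
play_rows(deltas=[1, -0.3, -0.1, 0, 0, 1, -0.5, -0.1, 0, 0, 1, -0.5, -0.1, 0, 0, 1, -0.3, 0, 0.1, 0, 1, -0.1, 0, 0.1, 0, 1, 0, 0, 0, 0, 1, 0, 0, 0, 0])

```text
clock: 15.45
eef_pos: [0.3471, -0.0477, 0.2039]
tool_rot: [0.955, 0.291, 0.041, 0.033]
ft_force: [0.6, -0.1, 0.4]
grip_width: 0.0852
```

Run:
```python
from h import *
o,p,M,y=state(); print('tool z',M[:,2].round(4)); go([.35,-.05,.03])
b=look('wrist'); r=np.load('r1.npy'); Q=[r[0]+r[1]*(z-r[0][2])/r[1][2] for z in (.1,.115,.13)]
q=proj(b,Q,'wrist'); print(q.round(1)); u=q[1].astype(int)
g=b['color'].min(2)[u[1]-16:u[1]+17,u[0]-16:u[0]+17]; m=(g>120).astype(np.uint8); n,l,s,ce=cv2.connectedComponentsWithStats(m)
for i in range(1,n): print(s[i,4],(ce[i]+u-16).round(1))
```

```text
tool z [ 0.0982 -0.0393 -0.9944]
at [ 0.3471 -0.0477  0.2039] yaw 34.0 grip 0.0852 F [ 0.6 -0.1  0.4] t 15.4 j6 0.87
 shift now [-0.15 -0.19  2.89]  turn 0.0  shift after turn [-0.15 -0.19  2.89]
[[462.  256.3]
 [469.8 258.1]
 [478.6 260.1]]
547 [472.1 262.4]
32 [469.5 257.8]
```

The second view puts the post top at z = 0.1145, so it is home. Now I'll level the tool on the table.

Emit:
play_rows(deltas=[1, -0.02, -0.03, 0.5, 0, 1, -0.02, -0.03, 0.5, 0, 1, -0.02, -0.03, 0.5, 0, 1, -0.02, -0.03, 0.5, 0, 1, -0.02, -0.03, 0.5, 0, 1, 0, 0, 0.3, 0, 1, 0, 0, 0.15, 0, 1, 0, 0, 0.15, 0, 1, 0, 0, 0.15, 0, 1, 0, 0, 0.15, 0, 1, 0, 0, 0.15, 0])

```text
clock: 16.88
eef_pos: [0.3703, -0.0509, -0.0108]
tool_rot: [0.954, 0.293, 0.048, 0.036]
ft_force: [-30.6, 20.1, 146.8]
grip_width: 0.0851
```

```bash
cat > st.py <<'E'
from h import *
o,p,M,y=state(); print('tool z',M[:,2].round(4),'x.z %.4f y.z %.4f'%(M[2,0],M[2,1]),'T',np.round(o['ft_torque'],2)); a=[float(v) for v in sys.argv[1:]]
go(a[:3] if a else p, a[3] if len(a)>3 else None)
E
python3 st.py
```

```text
tool z [ 0.1116 -0.0403 -0.9929] x.z 0.0698 y.z 0.0960 T [-0.5   8.96 -1.32]
at [ 0.3703 -0.0509 -0.0108] yaw 34.3 grip 0.0851 F [-30.6  20.1 146.8] t 16.9 j6 0.86
 shift now [0. 0. 0.]  turn 0.0  shift after turn [0. 0. 0.]
```

The press was stiff, not compliant: the reading was 147 N at the wrist, above the 120 N limit. I'll back off at once, and I will report it. Next I'll level the tool kinematically at the near reach limit, without contact.

Emit:
play_rows(deltas=[1, 0, 0, -0.15, 0, 1, 0, 0, -0.5, 0, 1, 0, 0, -0.8, 0, 1, 0, 0, -0.8, 0, 1, 0, 0, -0.3, 0, 1, 0, 0, 0, 0])

```text
clock: 17.62
eef_pos: [0.3536, -0.0447, 0.1452]
tool_rot: [0.954, 0.293, 0.048, 0.036]
ft_force: [0.2, 0.1, -0.4]
grip_width: 0.0854
```

```bash
python3 st.py .28 -.1 .14; python3 -c "
from h import *
print(np.round(bot.get_obs()['joint_pos'],3))"
```

```text
tool z [ 0.1135 -0.0405 -0.9927] x.z 0.0713 y.z 0.0972 T [ 0.06  0.05 -0.05]
at [ 0.3536 -0.0447  0.1452] yaw 34.3 grip 0.0854 F [ 0.2  0.1 -0.4] t 17.6 j6 0.87
 shift now [-1.53  0.07 -0.02]  turn 0.0  shift after turn [-1.53  0.07 -0.02]
[-0.101 -0.073 -0.587  0.939 -0.029  0.873]
```

Emit:
play_rows(deltas=[1, -0.4, 0.02, 0, 0, 1, -0.4, 0.02, 0, 0, 1, -0.4, 0.02, 0, 0, 1, -0.3, 0.02, 0, 0, 1, -0.2, 0, 0, 0, 1, -0.2, 0, 0, 0, 1, 0, 0, 0, 0])

```text
clock: 18.5
eef_pos: [0.2557, -0.1132, 0.1284]
tool_rot: [0.955, 0.293, 0.043, 0.032]
ft_force: [1.2, -0.3, -0.3]
grip_width: 0.0851
```

```bash
python3 st.py .23 -.09 .14; python3 -c "
from h import *
print(np.round(bot.get_obs()['joint_pos'],3))"
```

```text
tool z [ 0.1018 -0.0362 -0.9942] x.z 0.0640 y.z 0.0870 T [ 0.02  0.08 -0.01]
at [ 0.2557 -0.1132  0.1284] yaw 34.3 grip 0.0851 F [ 1.2 -0.3 -0.3] t 18.5 j6 0.55
 shift now [-0.12 -0.54 -0.25]  turn 0.0  shift after turn [-0.12 -0.54 -0.25]
[-0.427 -0.215 -0.747  0.931  0.009  0.549]
```

Emit:
play_rows(deltas=[1, -0.17, -0.25, -0.03, 0, 1, -0.17, -0.25, -0.03, 0, 1, -0.17, -0.25, -0.03, 0, 1, -0.17, -0.25, -0.03, 0, 1, -0.1, -0.15, -0.02, 0, 1, 0, 0, 0, 0])

```text
clock: 19.25
eef_pos: [0.1765, -0.0802, 0.1245]
tool_rot: [0.955, 0.293, 0.042, 0.03]
ft_force: [-0.3, -0.1, -0.1]
grip_width: 0.0853
```

```bash
python3 st.py .17 -.06 .14; python3 -c "
from h import *
print(np.round(bot.get_obs()['joint_pos'],3))"
```

```text
tool z [ 0.098  -0.0329 -0.9946] x.z 0.0626 y.z 0.0823 T [ 0.03  0.02 -0.03]
at [ 0.1765 -0.0802  0.1245] yaw 34.3 grip 0.0853 F [-0.3 -0.1 -0.1] t 19.2 j6 0.53
 shift now [ 0.12 -0.32 -0.28]  turn 0.0  shift after turn [ 0.12 -0.32 -0.28]
[-0.446 -0.426 -0.875  1.019  0.013  0.529]
```

Emit:
play_rows(deltas=[1, 0.17, 0.25, 0.0, 0, 1, 0.17, 0.25, 0, 0, 1, 0.17, 0.25, 0, 0, 1, 0.17, 0.25, 0, 0, 1, 0.17, 0.25, 0, 0, 1, 0.17, 0.25, 0, 0, 1, 0.17, 0.25, 0, 0, 1, 0.17, 0.25, 0, 0, 1, 0.17, 0.25, -0.05, 0, 1, 0, 0, 0, 0])

```text
clock: 20.5
eef_pos: [0.3416, -0.1444, 0.1442]
tool_rot: [0.954, 0.294, 0.045, 0.032]
ft_force: [0.2, 0.1, -0.3]
grip_width: 0.0854
```

```bash
python3 st.py
```

```text
tool z [ 0.1041 -0.0346 -0.994 ] x.z 0.0666 y.z 0.0871 T [ 0.02  0.14 -0.04]
at [ 0.3416 -0.1444  0.1442] yaw 34.4 grip 0.0854 F [ 0.2  0.1 -0.3] t 20.5 j6 0.57
 shift now [0. 0. 0.]  turn 0.0  shift after turn [0. 0. 0.]
```

Emit:
play_rows(deltas=[1, -0.5, -0.75, 0.0, 0, 1, -0.5, -0.75, 0, 0, 1, -0.5, -0.75, 0, 0, 1, 0, 0, 0, 0, 1, 0, 0, 0, 0])

```text
clock: 21.12
eef_pos: [0.1873, -0.0814, 0.123]
tool_rot: [0.954, 0.294, 0.044, 0.031]
ft_force: [0.2, 0.3, 0.2]
grip_width: 0.0853
```

```bash
python3 st.py
```

```text
tool z [ 0.1014 -0.0332 -0.9943] x.z 0.0651 y.z 0.0845 T [0.04 0.07 0.03]
at [ 0.1873 -0.0814  0.123 ] yaw 34.4 grip 0.0853 F [0.2 0.3 0.2] t 21.1 j6 0.55
 shift now [0. 0. 0.]  turn 0.0  shift after turn [0. 0. 0.]
```

Emit:
play_rows(deltas=[1, 0, 0, 0.4, 0, 1, 0, 0, 0.4, 0, 1, 0, 0, 0.4, 0, 1, 0, 0, 0.2, 0, 1, 0, 0, 0, 0])

```text
clock: 21.75
eef_pos: [0.2027, -0.087, 0.0388]
tool_rot: [0.954, 0.294, 0.045, 0.032]
ft_force: [-0.2, 0.4, -0.4]
grip_width: 0.0852
```

```bash
echo "print(np.round(o['joint_pos'],3))" >> st.py; python3 st.py
```

```text
tool z [ 0.1057 -0.0349 -0.9938] x.z 0.0676 y.z 0.0884 T [0.06 0.07 0.02]
at [ 0.2027 -0.087   0.0388] yaw 34.5 grip 0.0852 F [-0.2  0.4 -0.4] t 21.8 j6 0.55
 shift now [0. 0. 0.]  turn 0.0  shift after turn [0. 0. 0.]
[-0.421 -0.192 -1.023  0.628  0.011  0.552]
```

Emit:
play_rows(deltas=[1, -0.11, -0.16, 0, 0, 1, -0.11, -0.16, 0, 0, 1, -0.11, -0.16, 0, 0, 1, 0, 0, 0, 0])

```text
clock: 22.25
eef_pos: [0.1695, -0.0742, 0.0357]
tool_rot: [0.954, 0.294, 0.046, 0.033]
ft_force: [-0.3, 0.2, -0.8]
grip_width: 0.0855
```

```bash
python3 st.py
```

```text
tool z [ 0.1076 -0.0359 -0.9935] x.z 0.0687 y.z 0.0903 T [ 0.06  0.08 -0.05]
at [ 0.1695 -0.0742  0.0357] yaw 34.5 grip 0.0855 F [-0.3  0.2 -0.8] t 22.2 j6 0.54
 shift now [0. 0. 0.]  turn 0.0  shift after turn [0. 0. 0.]
[-0.434 -0.284 -1.087  0.654  0.013  0.539]
```

Emit:
play_rows(deltas=[1, -0.06, -0.09, 0, 0, 1, -0.06, -0.09, 0, 0, 1, 0, 0, 0, 0])

```text
clock: 22.62
eef_pos: [0.1608, -0.071, 0.041]
tool_rot: [0.954, 0.294, 0.045, 0.032]
ft_force: [0.1, -0.8, 0.0]
grip_width: 0.0857
```

```bash
python3 st.py
```

```text
tool z [ 0.1042 -0.0343 -0.994 ] x.z 0.0668 y.z 0.0871 T [ 0.08  0.1  -0.01]
at [ 0.1608 -0.071   0.041 ] yaw 34.5 grip 0.0857 F [ 0.1 -0.8  0. ] t 22.6 j6 0.53
 shift now [0. 0. 0.]  turn 0.0  shift after turn [0. 0. 0.]
[-0.439 -0.323 -1.087  0.697  0.013  0.534]
```

Emit:
play_rows(deltas=[1, 0, 0, 0.15, 0, 1, 0, 0, 0.15, 0, 1, 0, 0, 0, 0])

```text
clock: 23.0
eef_pos: [0.1698, -0.075, 0.032]
tool_rot: [0.954, 0.295, 0.042, 0.029]
ft_force: [0.1, 0.3, 0.3]
grip_width: 0.0852
```

```bash
python3 st.py
```

```text
tool z [ 0.0971 -0.031  -0.9948] x.z 0.0628 y.z 0.0803 T [ 0.06  0.07 -0.02]
at [ 0.1698 -0.075   0.032 ] yaw 34.4 grip 0.0852 F [0.1 0.3 0.3] t 23.0 j6 0.54
 shift now [0. 0. 0.]  turn 0.0  shift after turn [0. 0. 0.]
[-0.437 -0.258 -1.086  0.642  0.013  0.535]
```

The joint-limit trick works without contact: the tilt is dropping. I'll push diagonally (in and down).

Emit:
play_rows(deltas=[1, -0.15, -0.22, 0.27, 0, 1, -0.15, -0.22, 0.27, 0, 1, -0.15, -0.22, 0.27, 0, 1, -0.15, -0.22, 0.27, 0, 1, 0, 0, 0, 0])

```text
clock: 23.62
eef_pos: [0.1558, -0.0739, 0.0205]
tool_rot: [0.955, 0.295, 0.02, 0.008]
ft_force: [-0.7, -0.0, -0.6]
grip_width: 0.0855
```

```bash
python3 st.py
```

```text
tool z [ 0.0422 -0.0044 -0.9991] x.z 0.0324 y.z 0.0274 T [-0.01  0.06  0.07]
at [ 0.1558 -0.0739  0.0205] yaw 34.3 grip 0.0855 F [-0.7 -0.  -0.6] t 23.6 j6 0.50
 shift now [0. 0. 0.]  turn 0.0  shift after turn [0. 0. 0.]
[-0.469 -0.195 -1.087  0.639  0.015  0.503]
```

Emit:
play_rows(deltas=[1, 0.26, -0.26, -0.05, 0, 1, 0.26, -0.26, -0.05, 0, 1, 0.26, -0.24, -0.05, 0, 1, 0, 0, 0, 0])

```text
clock: 24.12
eef_pos: [0.1702, -0.009, 0.0311]
tool_rot: [0.956, 0.293, 0.02, 0.009]
ft_force: [0.5, -0.0, -0.3]
grip_width: 0.0854
```

```bash
python3 st.py
```

```text
tool z [ 0.0439 -0.0047 -0.999 ] x.z 0.0337 y.z 0.0285 T [-0.08  0.06  0.  ]
at [ 0.1702 -0.009   0.0311] yaw 34.1 grip 0.0854 F [ 0.5 -0.  -0.3] t 24.1 j6 0.93
 shift now [0. 0. 0.]  turn 0.0  shift after turn [0. 0. 0.]
[-0.048 -0.238 -1.072  0.693 -0.003  0.928]
```

Emit:
play_rows(deltas=[1, -0.22, -0.15, 0.27, 0, 1, -0.22, -0.15, 0.27, 0, 1, -0.22, -0.15, 0.22, 0, 1, 0, 0, 0, 0])

```text
clock: 24.62
eef_pos: [0.1535, -0.0126, 0.0232]
tool_rot: [0.957, 0.291, 0.002, 0.002]
ft_force: [-0.1, 0.4, -0.4]
grip_width: 0.0854
```

```bash
python3 st.py
```

```text
tool z [ 0.0044 -0.003  -1.    ] x.z 0.0020 y.z 0.0049 T [ 0. -0.  0.]
at [ 0.1535 -0.0126  0.0232] yaw 33.8 grip 0.0854 F [-0.1  0.4 -0.4] t 24.6 j6 0.90
 shift now [0. 0. 0.]  turn 0.0  shift after turn [0. 0. 0.]
[-0.077 -0.216 -1.088  0.695 -0.003  0.904]
```

The tool is level to 0.3°. Now the risers: I'll rise, turn to about 112° and hover for riser B.

Emit:
play_rows(deltas=[1, 0.1, 0.1, -0.4, -10, 1, 0, 0, -0.5, -10, 1, 0, 0, -0.5, -10, 1, 0, 0, -0.4, -10, 1, 0, 0, -0.3, -10, 1, 0, 0, 0, -10, 1, 0, 0, 0, -10, 1, 0, 0, 0, -6, 1, 0, 0, 0, 0])

```text
clock: 25.75
eef_pos: [0.1583, -0.0155, 0.1521]
tool_rot: [0.561, 0.828, -0.001, 0.001]
ft_force: [-0.2, 0.5, 0.2]
grip_width: 0.0852
```

```bash
python3 st.py .504 -.128 .15 112
```

```text
tool z [ 0.     -0.0027 -1.    ] x.z -0.0025 y.z -0.0010 T [-0.05 -0.02 -0.02]
at [ 0.1583 -0.0155  0.1521] yaw 111.7 grip 0.0852 F [-0.2  0.5  0.2] t 25.8 j6 -0.47
 shift now [-3.88  4.66  0.04]  turn -0.3  shift after turn [-3.9   4.64  0.04]
[-0.093 -0.441 -0.799  1.212 -0.003 -0.472]
```

Create ris.py:
```python
from h import *
# usage: ris.py x y  (rough riser xy) -> fine pose and the moves
x,y0=map(float,sys.argv[1:3])
o,p,M,y=state(); c=look('wrist'); im=c['color']; mn=im.min(2).astype(int); mx=im.max(2)
H=float(sys.argv[3]) if len(sys.argv)>3 else 0.  # base height of the riser
u=proj(c,[x,y0,H+.025],'wrist')[0].astype(int); h=70
x0,ya=max(u[0]-h,0),max(u[1]-h,0); sub=(mx[ya:u[1]+h,x0:u[0]+h])
dark=cv2.morphologyEx((sub<75).astype(np.uint8),cv2.MORPH_OPEN,np.ones((7,7)))
k=max(cv2.findContours(dark,0,2)[0],key=cv2.contourArea); hull=cv2.convexHull(k); mm=np.zeros_like(dark); cv2.drawContours(mm,[hull],-1,1,-1)
br=((sub>120)&(cv2.erode(mm,np.ones((5,5)))>0)).astype(np.uint8); n,l,s,ce=cv2.connectedComponentsWithStats(br)
L=sorted([(s[i,4],ce[i]+[x0,ya]) for i in range(1,n)],key=lambda t:-t[0])[:2]
q=np.array([cast(c,[e],'wrist',H+.021)[0] for a,e in L]); d=q[1]-q[0]; th=np.degrees(np.arctan2(d[1],d[0]))
hc=cast(c,[np.array(cv2.minAreaRect(hull)[0])+[x0,ya]],'wrist',H+.029)[0]
print('areas',[int(a) for a,e in L],'px',[e.round(1).tolist() for a,e in L],'riser',q.mean(0).round(4),'len %.4f'%np.hypot(*d),'yaw %.1f'%th,'hull centre',hc.round(4))
m=q.mean(0); go([m[0],m[1],p[2]],th+90)
```

```text
(no output)
```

Emit:
play_rows(deltas=[1, -0.43, 0.52, 0, 0, 1, -0.43, 0.52, 0, 0, 1, -0.43, 0.52, 0, 0, 1, -0.43, 0.52, 0, 0, 1, -0.43, 0.52, 0, 0, 1, -0.43, 0.52, 0, 0, 1, -0.43, 0.52, 0, 0, 1, -0.43, 0.52, 0, 0, 1, -0.3, 0.35, 0, 0, 1, -0.1, 0.15, 0, 0, 1, 0, 0, 0, 0, 1, 0, 0, 0, 0])

```text
clock: 27.25
eef_pos: [0.5083, -0.1348, 0.1463]
tool_rot: [0.572, 0.82, -0.002, -0.004]
ft_force: [0.1, 0.7, 0.0]
grip_width: 0.0854
```

```bash
python3 st.py .504 -.128 .15 112; python3 ris.py .434 -.156
```

```text
tool z [-8.9e-03  4.0e-04 -1.0e+00] x.z 0.0034 y.z -0.0082 T [-0.01  0.01 -0.1 ]
at [ 0.5083 -0.1348  0.1463] yaw 110.2 grip 0.0854 F [0.1 0.7 0. ] t 27.2 j6 -0.61
 shift now [ 0.13 -0.03 -0.06]  turn -1.8  shift after turn [ 0.13 -0.03 -0.06]
[-0.258  0.35  -0.072  1.158 -0.002 -0.611]
areas [909, 471] px [[336.5, 102.5], [338.1, 157.9]] riser [ 0.4358 -0.1543] len 0.0400 yaw 22.0 hull centre [ 0.4363 -0.1543]
at [ 0.5083 -0.1347  0.1463] yaw 110.2 grip 0.0855 F [-0.8 -0.4  0.7] t 27.3 j6 -0.61
 shift now [ 0.11 -1.25  0.01]  turn -1.7  shift after turn [ 0.15 -1.24  0.01]
```

Riser B measured: (0.4358, −0.1543), yaw 22.0°, with notch spacing exactly 40 mm. Grasping it.

Emit:
play_rows(deltas=[1, 0.04, -0.4, 0, -1.7, 1, 0.05, -0.4, 0, 0, 1, 0.04, -0.3, 0, 0, 1, 0.02, -0.12, 0.2, 0, 1, 0, -0.02, 0.4, 0, 1, 0, 0, 0.5, 0, 1, 0, 0, 0.5, 0, 1, 0, 0, 0.3, 0, 1, 0, 0, 0.2, 0, 1, 0, 0, 0.1, 0, 1, 0, 0, 0, 0])

```text
clock: 28.68
eef_pos: [0.4265, -0.151, 0.0166]
tool_rot: [0.559, 0.829, -0.001, -0.001]
ft_force: [-0.6, -0.1, -0.2]
grip_width: 0.0854
```

```bash
python3 st.py .4358 -.1543 .006 112
```

```text
tool z [-0.0027 -0.0017 -1.    ] x.z -0.0006 y.z -0.0031 T [ 0.01 -0.02  0.02]
at [ 0.4265 -0.151   0.0166] yaw 112.0 grip 0.0854 F [-0.6 -0.1 -0.2] t 28.7 j6 -0.72
 shift now [-0.11  0.12  0.18]  turn -0.0  shift after turn [-0.11  0.12  0.18]
[-0.339  0.371 -0.443  0.759 -0.003 -0.722]
```

Emit:
play_rows(deltas=[1, -0.06, 0.07, 0.1, 0, 1, -0.05, 0.05, 0.08, 0, 1, 0, 0, 0, 0, 0, 0, 0, 0, 0, 0, 0, 0, 0, 0, 0, 0, 0, 0, 0, 0, 0, 0, 0, 0, 0, 0, 0, 0, 0, 0, 0, 0, 0, 0])

```text
clock: 29.8
eef_pos: [0.4384, -0.1553, 0.0069]
tool_rot: [0.559, 0.829, -0.001, 0.002]
ft_force: [-0.0, 0.0, -0.6]
grip_width: 0.0487
```

```bash
python3 st.py .4358 -.1543 .006 112
```

```text
tool z [ 0.0018 -0.0029 -1.    ] x.z -0.0034 y.z 0.0006 T [ 0.05 -0.01  0.  ]
at [ 0.4384 -0.1553  0.0069] yaw 112.0 grip 0.0487 F [-0.   0.  -0.6] t 29.8 j6 -0.72
 shift now [ 0.03 -0.03  0.02]  turn -0.0  shift after turn [ 0.03 -0.03  0.02]
[-0.339  0.403 -0.425  0.741 -0.002 -0.723]
```

Emit:
play_rows(deltas=[0, 0, 0, -0.2, 0, 0, 0, 0, -0.4, 0, 0, 0, 0, -0.4, 0, 0, 0, 0, -0.4, -4.2, 0, 0, 0, -0.2, -4.2, 0, 0, 0, 0, 0, 0, 0, 0, 0, 0])

```text
clock: 30.68
eef_pos: [0.4358, -0.1543, 0.1075]
tool_rot: [0.496, 0.868, -0.001, -0.0]
ft_force: [-0.6, 0.6, -2.1]
grip_width: 0.049
```

```bash
python3 st.py .6362 .0057 .1 120.5
```

```text
tool z [-0.0021 -0.0018 -1.    ] x.z -0.0005 y.z -0.0028 T [ 0.01  0.   -0.  ]
at [ 0.4358 -0.1543  0.1075] yaw 120.5 grip 0.0490 F [-0.6  0.6 -2.1] t 30.7 j6 -0.87
 shift now [0.6  4.23 0.11]  turn 0.0  shift after turn [0.6  4.23 0.11]
[-0.339  0.265 -0.305  1.003 -0.002 -0.871]
```

Emit:
play_rows(deltas=[0, 0.07, 0.5, 0, 0, 0, 0.07, 0.5, 0, 0, 0, 0.07, 0.5, 0, 0, 0, 0.07, 0.5, 0, 0, 0, 0.07, 0.5, 0, 0, 0, 0.07, 0.5, 0, 0, 0, 0.07, 0.5, 0, 0, 0, 0.05, 0.3, 0, 0, 0, 0.03, 0.15, 0, 0, 0, 0.0, 0.05, 0, 0, 0, 0, 0, 0, 0, 0, 0, 0, 0, 0])

```text
clock: 32.17
eef_pos: [0.6226, 0.0002, 0.0938]
tool_rot: [0.501, 0.865, -0.007, -0.011]
ft_force: [0.2, -0.2, -2.2]
grip_width: 0.049
```

```bash
python3 st.py .6362 .0057 .06 120.5
```

```text
tool z [-0.0254 -0.0011 -0.9997] x.z 0.0117 y.z -0.0226 T [-0.01 -0.02 -0.05]
at [6.226e-01 2.000e-04 9.380e-02] yaw 119.8 grip 0.0490 F [ 0.2 -0.2 -2.2] t 32.2 j6 -0.52
 shift now [-0.04  0.25  0.56]  turn -0.7  shift after turn [-0.04  0.25  0.56]
[ 1.000e-03  5.860e-01  1.630e-01  1.174e+00 -1.000e-03 -5.200e-01]
```

Emit:
play_rows(deltas=[0, -0.02, 0.1, 0.1, -0.7, 0, -0.02, 0.1, 0.15, 0, 0, 0, 0.05, 0.15, 0, 0, 0, 0, 0.1, 0, 0, 0, 0, 0, 0, 0, 0, 0, 0, 0])

```text
clock: 32.92
eef_pos: [0.636, 0.0052, 0.0607]
tool_rot: [0.496, 0.868, -0.007, -0.011]
ft_force: [-0.7, 1.0, -0.9]
grip_width: 0.0486
```

```bash
python3 st.py .6362 .0057 .052 120.5
```

```text
tool z [-0.0268 -0.0012 -0.9996] x.z 0.0126 y.z -0.0237 T [ 0.04 -0.04  0.03]
at [0.636  0.0052 0.0607] yaw 120.5 grip 0.0486 F [-0.7  1.  -0.9] t 32.9 j6 -0.52
 shift now [0.   0.01 0.15]  turn 0.0  shift after turn [0.   0.01 0.15]
[ 9.000e-03  6.400e-01  1.680e-01  1.126e+00 -1.000e-03 -5.240e-01]
```

Emit:
play_rows(deltas=[0, 0, 0, 0.08, 0, 0, 0, 0, 0.08, 0, 0, 0, 0, 0.03, 0, 0, 0, 0, 0.025, 0, 0, 0, 0, 0.025, 0, 0, 0, 0, 0.025, 0, 0, 0, 0, 0.025, 0])

```text
clock: 33.8
eef_pos: [0.6359, 0.0054, 0.0434]
tool_rot: [0.496, 0.868, -0.006, -0.011]
ft_force: [-1.3, 0.9, -1.5]
grip_width: 0.0488
```

```bash
python3 st.py .6362 .0057 .0399 120.5
```

```text
tool z [-2.520e-02 -4.000e-04 -9.997e-01] x.z 0.0124 y.z -0.0220 T [0.25 0.09 0.05]
at [0.6359 0.0054 0.0434] yaw 120.5 grip 0.0488 F [-1.3  0.9 -1.5] t 33.8 j6 -0.52
 shift now [0.   0.01 0.06]  turn 0.0  shift after turn [0.   0.01 0.06]
[ 0.009  0.655  0.146  1.087 -0.    -0.524]
```

Emit:
play_rows(deltas=[0, 0, 0, 0.025, 0, 0, 0, 0, 0.025, 0, 0, 0, 0, 0.02, 0, 0, 0, 0, 0, 0])

```text
clock: 34.3
eef_pos: [0.6359, 0.0055, 0.0409]
tool_rot: [0.496, 0.868, -0.006, -0.01]
ft_force: [0.1, 0.1, -1.9]
grip_width: 0.049
```

```bash
python3 st.py .6362 .0057 .0399 120.5
```

```text
tool z [-2.400e-02 -5.000e-04 -9.997e-01] x.z 0.0117 y.z -0.0210 T [ 0.09 -0.01  0.03]
at [0.6359 0.0055 0.0409] yaw 120.5 grip 0.0490 F [ 0.1  0.1 -1.9] t 34.3 j6 -0.52
 shift now [0.   0.01 0.02]  turn 0.0  shift after turn [0.   0.01 0.02]
[ 0.009  0.656  0.142  1.08  -0.    -0.524]
```

Emit:
play_rows(deltas=[1, 0, 0, 0, 0, 1, 0, 0, 0, 0, 1, 0, 0, 0, 0, 1, 0, 0, -0.2, 0, 1, 0, 0, -0.5, 0, 1, 0, 0, -0.6, 0, 1, 0, 0, -0.4, 0, 1, 0, 0, -0.2, 0, 1, 0, 0, 0, 0, 1, 0, 0, 0, 0])

```text
clock: 35.55
eef_pos: [0.6395, 0.0051, 0.1607]
tool_rot: [0.496, 0.868, -0.006, -0.009]
ft_force: [-0.2, 0.1, 0.1]
grip_width: 0.0855
```

```bash
python3 ris.py .6346 .0048 .033;  python3 st.py .614 -.25 .15 51.3
```

```text
areas [927, 416] px [[330.1, 205.9], [330.0, 261.9]] riser [0.6349 0.0046] len 0.0404 yaw 30.4 hull centre [0.6325 0.003 ]
at [0.6394 0.005  0.1606] yaw 120.5 grip 0.0855 F [-0.2 -0.3  0.7] t 35.6 j6 -0.52
 shift now [ 0.03 -0.07 -0.  ]  turn 0.1  shift after turn [ 0.03 -0.07 -0.  ]
tool z [-0.0218 -0.0015 -0.9998] x.z 0.0098 y.z -0.0195 T [-0.04 -0.04  0.02]
at [0.6394 0.005  0.1606] yaw 120.5 grip 0.0855 F [-0.2 -0.3  0.7] t 35.6 j6 -0.52
 shift now [-3.45 -2.52  0.19]  turn 69.2  shift after turn [-3.58  2.33  0.19]
[ 8.00e-03  5.73e-01  3.20e-01  1.34e+00 -1.00e-03 -5.24e-01]
```

Riser 1 is seated at (0.6349, 0.0046), yaw 30.4°. Next is riser C.

Emit:
play_rows(deltas=[1, 0, 0, 0, 9.7, 1, 0, 0, 0, 9.7, 1, 0, 0, 0, 9.7, 1, 0, 0, 0, 9.7, 1, 0, 0, 0, 9.7, 1, 0, 0, 0, 9.7, 1, 0, 0, 0, 9.7, 1, 0, 0, 0, 0])

```text
clock: 36.6
eef_pos: [0.6332, 0.005, 0.1485]
tool_rot: [0.904, 0.426, -0.02, -0.008]
ft_force: [0.1, -0.2, 0.2]
grip_width: 0.0852
```

Emit:
play_rows(deltas=[1, -0.5, 0.33, 0.02, 0, 1, -0.5, 0.33, 0.02, 0, 1, -0.5, 0.33, 0.02, 0, 1, -0.5, 0.33, 0.02, 0, 1, -0.5, 0.33, 0.02, 0, 1, -0.5, 0.33, 0.02, 0, 1, -0.3, 0.2, 0.02, 0, 1, -0.1, 0.07, 0, 0, 1, 0, 0, 0, 0, 1, 0, 0, 0, 0])

```text
clock: 37.85
eef_pos: [0.6068, -0.2417, 0.1342]
tool_rot: [0.898, 0.439, -0.023, -0.013]
ft_force: [-0.1, 0.6, -0.2]
grip_width: 0.0855
```

```bash
python3 st.py .614 -.25 .15 51.3; python3 ris.py .5557 -.203
```

```text
tool z [-0.0534  0.0025 -0.9986] x.z -0.0308 y.z -0.0437 T [-0.07 -0.1  -0.  ]
at [ 0.6068 -0.2417  0.1342] yaw 52.2 grip 0.0855 F [-0.1  0.6 -0.2] t 37.9 j6 0.29
 shift now [-0.04  0.17 -0.27]  turn 0.9  shift after turn [-0.04  0.17 -0.27]
[-0.371  0.64   0.367  1.348 -0.017  0.29 ]
areas [961, 486] px [[335.5, 122.2], [334.6, 179.6]] riser [ 0.5573 -0.201 ] len 0.0399 yaw -38.7 hull centre [ 0.5588 -0.2   ]
at [ 0.6069 -0.2416  0.1342] yaw 52.2 grip 0.0852 F [-0.   0.4 -0.2] t 37.9 j6 0.29
 shift now [ 0.03 -1.07  0.05]  turn 0.9  shift after turn [ 0.01 -1.07  0.05]
```

The tilt has drifted to −3°. The far reach limit should bring it back the other way, so I'll push outward there, clear of everything.

Emit:
play_rows(deltas=[1, 0.08, 0.29, -0.1, 0, 1, 0.08, 0.29, -0.1, 0, 1, 0.08, 0.29, 0, 0, 1, 0.08, 0.29, 0, 0, 1, 0.08, 0.29, 0, 0, 1, 0.08, 0.29, 0, 0, 1, 0, 0, 0, 0])

```text
clock: 38.78
eef_pos: [0.7128, -0.2738, 0.1421]
tool_rot: [0.895, 0.445, -0.023, -0.013]
ft_force: [-0.3, -0.4, -0.0]
grip_width: 0.0857
```

```bash
python3 st.py
```

```text
tool z [-0.0528  0.0032 -0.9986] x.z -0.0293 y.z -0.0440 T [-0.01 -0.02  0.02]
at [ 0.7128 -0.2738  0.1421] yaw 53.0 grip 0.0857 F [-0.3 -0.4 -0. ] t 38.8 j6 0.29
 shift now [0. 0. 0.]  turn 0.0  shift after turn [0. 0. 0.]
[-0.36   0.92   0.918  1.619 -0.016  0.287]
```

Emit:
play_rows(deltas=[1, 0.05, 0.2, -0.3, 0, 1, 0.05, 0.2, -0.3, 0, 1, 0.05, 0.2, -0.3, 0, 1, 0.05, 0.2, -0.3, 0, 1, 0, 0, 0, 0])

```text
clock: 39.4
eef_pos: [0.7351, -0.279, 0.1994]
tool_rot: [0.894, 0.448, -0.015, -0.005]
ft_force: [0.2, 1.1, 0.9]
grip_width: 0.0853
```

```bash
python3 st.py
```

```text
tool z [-0.0318 -0.0045 -0.9995] x.z -0.0226 y.z -0.0228 T [ 0.   -0.04  0.04]
at [ 0.7351 -0.279   0.1994] yaw 53.2 grip 0.0853 F [0.2 1.1 0.9] t 39.4 j6 0.29
 shift now [0. 0. 0.]  turn 0.0  shift after turn [0. 0. 0.]
[-0.357  1.022  1.275  1.853 -0.015  0.285]
```

Emit:
play_rows(deltas=[1, 0.05, 0.2, -0.2, 0, 1, 0.05, 0.2, -0.2, 0, 1, 0, 0, 0, 0])

```text
clock: 39.78
eef_pos: [0.739, -0.2813, 0.2168]
tool_rot: [0.894, 0.448, -0.005, 0.006]
ft_force: [0.4, -0.5, 0.3]
grip_width: 0.0852
```

```bash
python3 st.py .5573 -.201 .14 51.3
```

```text
tool z [-0.0025 -0.0156 -0.9999] x.z -0.0140 y.z 0.0074 T [-0.    0.02 -0.02]
at [ 0.739  -0.2813  0.2168] yaw 53.2 grip 0.0852 F [ 0.4 -0.5  0.3] t 39.8 j6 0.28
 shift now [-0.72 -3.24  1.27]  turn 1.9  shift after turn [-0.83 -3.21  1.27]
[-0.358  1.     1.275  1.843 -0.015  0.284]
```

Emit:
play_rows(deltas=[1, -0.12, -0.45, 0.1, 1.9, 1, -0.12, -0.45, 0.1, 0, 1, -0.12, -0.45, 0.15, 0, 1, -0.12, -0.45, 0.2, 0, 1, -0.12, -0.45, 0.2, 0, 1, -0.1, -0.4, 0.2, 0, 1, -0.08, -0.3, 0.2, 0, 1, -0.04, -0.15, 0.1, 0, 1, 0, 0, 0, 0, 1, 0, 0, 0, 0])

```text
clock: 41.02
eef_pos: [0.5606, -0.2057, 0.1337]
tool_rot: [0.901, 0.433, -0.005, 0.006]
ft_force: [0.6, 0.2, -0.9]
grip_width: 0.0856
```

```bash
python3 st.py .5573 -.201 .006 51.3
```

```text
tool z [-0.0026 -0.0155 -0.9999] x.z -0.0137 y.z 0.0076 T [ 0.06 -0.05  0.03]
at [ 0.5606 -0.2057  0.1337] yaw 51.4 grip 0.0856 F [ 0.6  0.2 -0.9] t 41.0 j6 0.33
 shift now [ 0.06 -0.11  2.13]  turn 0.1  shift after turn [ 0.06 -0.11  2.13]
[-0.344  0.485  0.102  1.186 -0.015  0.331]
```

Emit:
play_rows(deltas=[1, 0.03, -0.05, 0.4, 0, 1, 0.02, -0.03, 0.4, 0, 1, 0.01, -0.03, 0.4, 0, 1, 0, 0, 0.4, 0, 1, 0, 0, 0.25, 0, 1, 0, 0, 0.12, 0, 1, 0, 0, 0.05, 0, 1, 0, 0, 0, 0])

```text
clock: 42.02
eef_pos: [0.5659, -0.204, 0.013]
tool_rot: [0.901, 0.433, -0.0, 0.011]
ft_force: [-0.1, 0.9, -0.7]
grip_width: 0.0854
```

```bash
python3 st.py .5573 -.201 .006 51.3
```

```text
tool z [ 0.0095 -0.0198 -0.9998] x.z -0.0095 y.z 0.0197 T [ 0.04 -0.02  0.04]
at [ 0.5659 -0.204   0.013 ] yaw 51.3 grip 0.0854 F [-0.1  0.9 -0.7] t 42.0 j6 0.34
 shift now [-0.05 -0.15  0.11]  turn 0.0  shift after turn [-0.05 -0.15  0.11]
[-0.338  0.6   -0.049  0.907 -0.016  0.337]
```

Emit:
play_rows(deltas=[1, -0.03, -0.08, 0.06, 0, 1, -0.02, -0.07, 0.05, 0, 1, 0, 0, 0, 0, 0, 0, 0, 0, 0, 0, 0, 0, 0, 0, 0, 0, 0, 0, 0, 0, 0, 0, 0, 0, 0, 0, 0, 0, 0])

```text
clock: 43.02
eef_pos: [0.5579, -0.2012, 0.0082]
tool_rot: [0.901, 0.433, 0.001, 0.013]
ft_force: [-1.5, -0.3, 1.7]
grip_width: 0.049
```

```bash
python3 st.py .5573 -.201 .006 51.3
```

```text
tool z [ 0.0133 -0.0215 -0.9997] x.z -0.0085 y.z 0.0238 T [0.08 0.1  0.01]
at [ 0.5579 -0.2012  0.0082] yaw 51.3 grip 0.0490 F [-1.5 -0.3  1.7] t 43.0 j6 0.34
 shift now [-0.   -0.01  0.04]  turn 0.0  shift after turn [-0.   -0.01  0.04]
[-0.338  0.589 -0.084  0.878 -0.016  0.337]
```

Emit:
play_rows(deltas=[0, 0, 0, -0.2, 0, 0, 0, 0, -0.5, 0, 0, 0, 0, -0.6, 0, 0, 0, 0, -0.5, 0, 0, 0, 0, -0.2, 0, 0, 0, 0, 0, 0])

```text
clock: 43.78
eef_pos: [0.5543, -0.1978, 0.1311]
tool_rot: [0.901, 0.433, -0.001, 0.011]
ft_force: [-0.1, -0.1, -2.6]
grip_width: 0.0487
```

Emit:
play_rows(deltas=[0, 0, 0, -0.05, -9.8, 0, 0, 0, -0.05, -9.8, 0, 0, 0, -0.05, -9.8, 0, 0, 0, -0.05, -9.8, 0, 0, 0, -0.05, -9.8, 0, 0, 0, -0.05, -9.8, 0, 0, 0, -0.05, -8, 0, 0, 0, 0, 0])

```text
clock: 44.78
eef_pos: [0.5462, -0.1947, 0.1377]
tool_rot: [0.498, 0.867, -0.009, -0.004]
ft_force: [-0.0, 0.4, -1.9]
grip_width: 0.0488
```

```bash
python3 st.py .6346 .0048 .1 120.5
```

```text
tool z [-0.0162 -0.0112 -0.9998] x.z -0.0015 y.z -0.0196 T [-0.    0.04 -0.  ]
at [ 0.5462 -0.1947  0.1377] yaw 120.3 grip 0.0488 F [-0.   0.4 -1.9] t 44.8 j6 -0.86
 shift now [2.13 2.96 0.57]  turn -0.2  shift after turn [2.12 2.97 0.57]
[-0.334  0.46   0.074  1.196 -0.016 -0.862]
```

Emit:
play_rows(deltas=[0, 0.3, 0.42, 0, 0, 0, 0.3, 0.42, 0, 0, 0, 0.3, 0.42, 0, 0, 0, 0.3, 0.42, 0, 0, 0, 0.3, 0.42, 0, 0, 0, 0.25, 0.35, 0, 0, 0, 0.15, 0.22, 0, 0, 0, 0.08, 0.12, 0, 0, 0, 0.03, 0.04, 0, 0, 0, 0, 0, 0, 0, 0, 0, 0, 0, 0])

```text
clock: 46.15
eef_pos: [0.6305, -0.0025, 0.1226]
tool_rot: [0.509, 0.861, -0.013, -0.012]
ft_force: [0.0, 0.0, -1.0]
grip_width: 0.0487
```

```bash
python3 st.py .6351 .0051 .09 120.5
```

```text
tool z [-0.034  -0.0108 -0.9994] x.z 0.0069 y.z -0.0350 T [ 0.04 -0.04 -0.02]
at [ 0.6305 -0.0025  0.1226] yaw 118.8 grip 0.0487 F [ 0.  0. -1.] t 46.1 j6 -0.50
 shift now [0.07 0.15 0.54]  turn -1.7  shift after turn [0.07 0.15 0.54]
[ 1.000e-03  5.860e-01  2.430e-01  1.261e+00 -1.100e-02 -5.010e-01]
```

Emit:
play_rows(deltas=[0, 0.03, 0.06, 0.1, -1.7, 0, 0.03, 0.06, 0.15, 0, 0, 0.01, 0.03, 0.15, 0, 0, 0, 0, 0.1, 0, 0, 0, 0, 0, 0, 0, 0, 0, 0, 0])

```text
clock: 46.9
eef_pos: [0.6347, 0.0047, 0.0896]
tool_rot: [0.496, 0.868, -0.014, -0.013]
ft_force: [-0.4, -0.8, -1.0]
grip_width: 0.0488
```

```bash
python3 st.py .6351 .0051 .0632 120.5
```

```text
tool z [-0.0354 -0.011  -0.9993] x.z 0.0085 y.z -0.0360 T [ 0.01 -0.07  0.05]
at [0.6347 0.0047 0.0896] yaw 120.5 grip 0.0488 F [-0.4 -0.8 -1. ] t 46.9 j6 -0.52
 shift now [-0.    0.02  0.44]  turn 0.0  shift after turn [-0.    0.02  0.44]
[ 0.012  0.62   0.212  1.198 -0.011 -0.52 ]
```

Emit:
play_rows(deltas=[0, 0, 0.01, 0.1, 0, 0, 0, 0.01, 0.1, 0, 0, 0, 0, 0.06, 0, 0, 0, 0, 0.03, 0, 0, 0, 0, 0.03, 0, 0, 0, 0, 0.03, 0, 0, 0, 0, 0.03, 0, 0, 0, 0, 0.03, 0, 0, 0, 0, 0.03, 0, 0, 0, 0, 0, 0])

```text
clock: 48.15
eef_pos: [0.6363, 0.0051, 0.0652]
tool_rot: [0.496, 0.868, -0.012, -0.011]
ft_force: [-1.3, -0.5, -2.1]
grip_width: 0.0485
```

```bash
python3 st.py .6351 .0051 .0632 120.5
```

```text
tool z [-0.0305 -0.0106 -0.9995] x.z 0.0063 y.z -0.0316 T [-0.02  0.17  0.03]
at [0.6363 0.0051 0.0652] yaw 120.5 grip 0.0485 F [-1.3 -0.5 -2.1] t 48.1 j6 -0.52
 shift now [ 0.01 -0.02  0.03]  turn 0.0  shift after turn [ 0.01 -0.02  0.03]
[ 0.013  0.64   0.18   1.141 -0.01  -0.52 ]
```

Emit:
play_rows(deltas=[1, 0, 0, 0, 0, 1, 0, 0, 0, 0, 1, 0, 0, 0, 0, 1, 0, 0, -0.2, 0, 1, 0, 0, -0.5, 0, 1, 0, 0, -0.6, 0, 1, 0, 0, -0.5, 0, 1, 0, 0, -0.2, 0, 1, 0, 0, 0, 0, 1, 0, 0, 0, 0])

```text
clock: 49.4
eef_pos: [0.6404, 0.0064, 0.1903]
tool_rot: [0.496, 0.868, -0.012, -0.01]
ft_force: [0.3, -0.6, 0.2]
grip_width: 0.0852
```

```bash
python3 ris.py .6346 .0048 .055
```

```text
areas [871, 375] px [[328.7, 205.8], [328.7, 260.4]] riser [0.6366 0.0049] len 0.0404 yaw 30.5 hull centre [0.6327 0.0024]
at [0.6403 0.0064 0.1901] yaw 120.5 grip 0.0854 F [ 0.  -0.2  0.2] t 49.5 j6 -0.52
 shift now [ 0.01 -0.07 -0.  ]  turn 0.0  shift after turn [ 0.01 -0.07 -0.  ]
```

Emit:
play_rows(deltas=[1, 0, 0, 0, 9.7, 1, 0, 0, 0, 9.5, 1, -0.5, -0.36, 0.05, 0, 1, -0.5, -0.36, 0.05, 0, 1, -0.5, -0.36, 0.05, 0, 1, -0.5, -0.36, 0.05, 0, 1, -0.5, -0.36, 0, 0, 1, -0.5, -0.36, 0, 0, 1, -0.5, -0.36, 0, 0, 1, -0.4, -0.3, 0, 0, 1, -0.25, -0.18, 0, 0, 1, -0.1, -0.07, 0, 0])

```text
clock: 50.95
eef_pos: [0.494, -0.2837, 0.168]
tool_rot: [0.637, 0.771, -0.02, -0.022]
ft_force: [0.4, 0.5, 0.3]
grip_width: 0.0855
```

Emit:
play_rows(deltas=[1, 0, 0, 0, 0, 1, 0, 0, 0, 0])

```text
clock: 51.2
eef_pos: [0.4944, -0.2827, 0.1673]
tool_rot: [0.636, 0.771, -0.02, -0.023]
ft_force: [1.1, 0.2, 0.0]
grip_width: 0.0853
```

```bash
python3 st.py .497 -.297 .15 101; python3 ris.py .4235 -.311
```

```text
tool z [-0.0602 -0.0019 -0.9982] x.z 0.0095 y.z -0.0595 T [ 0.03 -0.03 -0.01]
at [ 0.4944 -0.2827  0.1673] yaw 100.9 grip 0.0853 F [1.1 0.2 0. ] t 51.2 j6 -0.69
 shift now [-0.24  0.02  0.29]  turn -0.1  shift after turn [-0.24  0.01  0.29]
[-0.503  0.452  0.139  1.31  -0.031 -0.693]Traceback (most recent call last):
  File "ris.py", line 12, in <module>
    q=np.array([cast(c,[e],'wrist',H+.021)[0] for a,e in L]); d=q[1]-q[0]; th=np.degrees(np.arctan2(d[1],d[0]))
                                                                ~^^^
IndexError: index 1 is out of bounds for axis 0 with size 1
```

Riser 2 is seated. Riser A wasn't found where expected, so I'll look.

Run:
```python
from h import *
c=look('wrist','w13.png'); print(proj(c,[[.4235,-.311,.025],[.5545,-.332,.025]],'wrist').round())
```

```text
[[308. 140.]
 [256. 293.]]
```

View pics/w13.png

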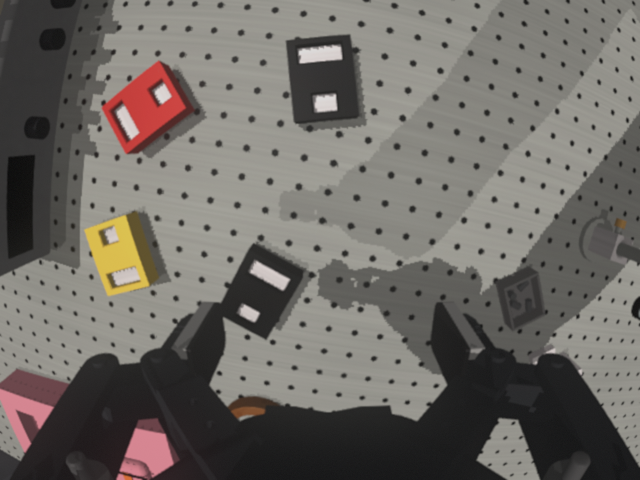

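The view shows riser A knocked aside, now at about (322,80), and riser D at (262,290).

```bash
cat > px.py <<'E'
from h import *
c=look('wrist'); print(*cast(c,[[float(sys.argv[1]),float(sys.argv[2])]],'wrist',.025)[0])
E
python3 ris.py $(python3 px.py 322 80); python3 ris.py $(python3 px.py 262 290)
```

```text
areas [641, 365] px [[320.0, 53.8], [325.4, 102.8]] riser [ 0.3729 -0.3092] len 0.0404 yaw 16.8 hull centre [ 0.3751 -0.3085]
at [ 0.4944 -0.2829  0.1676] yaw 100.9 grip 0.0856 F [-0.3 -0.5  0.4] t 51.4 j6 -0.69
 shift now [-0.05 -2.07  0.12]  turn -5.9  shift after turn [ 0.16 -2.06  0.12]
areas [602, 543] px [[235.8, 335.8], [269.6, 275.3]] riser [ 0.5703 -0.3346] len 0.0678 yaw 160.4 hull centre [ 0.5731 -0.3383]
at [ 0.4943 -0.2831  0.1676] yaw 100.9 grip 0.0853 F [-0.3  0.  -0.3] t 51.5 j6 -0.69
 shift now [-1.08  1.08 -0.07]  turn 30.5  shift after turn [-0.39  1.48 -0.07]
```

Emit:
play_rows(deltas=[1, 0.02, -0.35, 0.1, -5.9, 1, 0.03, -0.4, 0.2, 0, 1, 0.03, -0.4, 0.3, 0, 1, 0.03, -0.35, 0.3, 0, 1, 0.03, -0.25, 0.3, 0, 1, 0.02, -0.12, 0.3, 0, 1, 0, -0.03, 0.2, 0, 1, 0, 0, 0, 0, 1, 0, 0, 0, 0])

```text
clock: 52.62
eef_pos: [0.3763, -0.3059, 0.0718]
tool_rot: [0.593, 0.805, -0.018, -0.02]
ft_force: [0.5, -0.6, 0.6]
grip_width: 0.0854
```

```bash
python3 st.py .3729 -.3092 .008 106.8
```

```text
tool z [-0.054  -0.0061 -0.9985] x.z 0.0102 y.z -0.0534 T [-0.02 -0.11  0.04]
at [ 0.3763 -0.3059  0.0718] yaw 107.2 grip 0.0854 F [ 0.5 -0.6  0.6] t 52.6 j6 -0.96
 shift now [-0.05 -0.01  1.07]  turn 0.4  shift after turn [-0.05 -0.01  1.07]
[-0.659  0.373 -0.257  0.98  -0.038 -0.958]
```

Good. I'll descend, close and check.

Emit:
play_rows(deltas=[1, -0.03, 0, 0.25, 0, 1, -0.02, 0, 0.3, 0, 1, 0, 0, 0.25, 0, 1, 0, 0, 0.15, 0, 1, 0, 0, 0.06, 0, 1, 0, 0, 0, 0, 0, 0, 0, 0, 0, 0, 0, 0, 0, 0, 0, 0, 0, 0, 0, 0, 0, 0, 0, 0, 0, 0, 0, 0, 0])

```text
clock: 54.0
eef_pos: [0.3777, -0.3109, 0.0102]
tool_rot: [0.592, 0.805, -0.018, -0.016]
ft_force: [0.4, -0.4, -1.0]
grip_width: 0.0491
```

```bash
python3 st.py .3729 -.3092 .008 106.8
```

```text
tool z [-0.0481 -0.0101 -0.9988] x.z 0.0047 y.z -0.0489 T [ 0.01 -0.08 -0.01]
at [ 0.3777 -0.3109  0.0102] yaw 107.3 grip 0.0491 F [ 0.4 -0.4 -1. ] t 54.0 j6 -0.97
 shift now [ 0.05 -0.07  0.04]  turn 0.5  shift after turn [ 0.05 -0.07  0.04]
[-0.665  0.456 -0.321  0.825 -0.038 -0.967]
```

Emit:
play_rows(deltas=[0, 0, 0, -0.2, 0, 0, 0, 0, -0.5, 0, 0, 0, 0, -0.6, 0, 0, 0, 0, -0.6, -6.5, 0, 0, 0, -0.5, -6.5, 0, 0, 0, -0.2, 0, 0, 0, 0, 0, 0])

```text
clock: 54.88
eef_pos: [0.3845, -0.3085, 0.1729]
tool_rot: [0.496, 0.868, -0.016, -0.019]
ft_force: [-0.4, -0.6, -1.1]
grip_width: 0.0485
```

Emit:
play_rows(deltas=[0, 0.15, 0.4, 0, 0, 0, 0.2, 0.54, 0, 0, 0, 0.2, 0.54, 0, 0, 0, 0.2, 0.54, 0, 0, 0, 0.2, 0.54, 0, 0, 0, 0.2, 0.54, 0, 0, 0, 0.2, 0.54, 0, 0, 0, 0.2, 0.54, 0, 0, 0, 0.2, 0.54, 0, 0, 0, 0.2, 0.54, 0, 0, 0, 0.15, 0.4, 0, 0, 0, 0.1, 0.25, 0, 0])

```text
clock: 56.38
eef_pos: [0.6195, -0.0065, 0.1331]
tool_rot: [0.505, 0.862, -0.023, -0.037]
ft_force: [-0.2, 0.2, -1.4]
grip_width: 0.0486
```

Emit:
play_rows(deltas=[0, 0.03, 0.1, 0, 0, 0, 0, 0, 0, 0, 0, 0, 0, 0, 0])

```text
clock: 56.75
eef_pos: [0.6224, -0.0025, 0.1303]
tool_rot: [0.505, 0.862, -0.024, -0.039]
ft_force: [0.6, -0.4, -2.4]
grip_width: 0.0488
```

```bash
python3 st.py .6388 .0069 .11 120.5
```

```text
tool z [-0.0914 -0.0024 -0.9958] x.z 0.0425 y.z -0.0809 T [-0.   -0.08 -0.05]
at [ 0.6224 -0.0025  0.1303] yaw 119.2 grip 0.0488 F [ 0.6 -0.4 -2.4] t 56.8 j6 -0.51
 shift now [-0.01  0.34  0.31]  turn -1.3  shift after turn [-0.02  0.34  0.31]
[-0.003  0.613  0.306  1.355 -0.003 -0.513]
```

Emit:
play_rows(deltas=[0, -0.15, 0.26, -0.25, 0, 0, -0.15, 0.26, -0.25, 0, 0, -0.15, 0.26, -0.25, 0, 0, -0.15, 0.26, -0.25, 0, 0, -0.15, 0.26, -0.25, 0, 0, -0.15, 0.26, -0.25, 0, 0, -0.15, 0.26, -0.25, 0, 0, -0.15, 0.26, -0.25, 0, 0, 0, 0, 0, 0])

```text
clock: 57.88
eef_pos: [0.7533, -0.0143, 0.2279]
tool_rot: [0.511, 0.859, -0.021, -0.032]
ft_force: [-0.3, -1.0, -0.5]
grip_width: 0.0486
```

```bash
python3 st.py .6388 .0069 .14 120.5
```

```text
tool z [-0.0761 -0.0035 -0.9971] x.z 0.0332 y.z -0.0685 T [ 0.07 -0.06  0.02]
at [ 0.7533 -0.0143  0.2279] yaw 118.5 grip 0.0486 F [-0.3 -1.  -0.5] t 57.9 j6 -0.51
 shift now [ 1.17 -1.4   1.6 ]  turn -2.0  shift after turn [ 1.22 -1.36  1.6 ]
[-0.017  0.985  1.271  1.933 -0.005 -0.515]
```

Emit:
play_rows(deltas=[0, -0.1, 0.18, -0.2, 0, 0, -0.1, 0.18, -0.2, 0, 0, 0, 0, 0, 0])

```text
clock: 58.25
eef_pos: [0.7584, -0.0147, 0.2429]
tool_rot: [0.511, 0.859, -0.013, -0.018]
ft_force: [-0.4, 1.0, -1.6]
grip_width: 0.0489
```

```bash
python3 st.py .6388 .0069 .14 120.5
```

```text
tool z [-0.0443 -0.0041 -0.999 ] x.z 0.0176 y.z -0.0409 T [ 0.04 -0.03 -0.02]
at [ 0.7584 -0.0147  0.2429] yaw 118.5 grip 0.0489 F [-0.4  1.  -1.6] t 58.2 j6 -0.51
 shift now [ 1.24 -1.51  1.8 ]  turn -2.0  shift after turn [ 1.29 -1.46  1.8 ]
[-0.017  0.967  1.275  1.924 -0.005 -0.514]
```

Emit:
play_rows(deltas=[0, 0.15, -0.18, 0.1, -2, 0, 0.18, -0.22, 0.2, 0, 0, 0.18, -0.22, 0.25, 0, 0, 0.18, -0.22, 0.25, 0, 0, 0.18, -0.2, 0.25, 0, 0, 0.15, -0.15, 0.25, 0, 0, 0.1, -0.1, 0.2, 0, 0, 0.03, -0.05, 0.1, 0, 0, 0, 0, 0, 0, 0, 0, 0, 0, 0])

```text
clock: 59.5
eef_pos: [0.6505, 0.0053, 0.154]
tool_rot: [0.495, 0.869, -0.009, -0.012]
ft_force: [-0.1, 0.4, -0.9]
grip_width: 0.0486
```

```bash
python3 st.py .6388 .0069 .11 120.5
```

```text
tool z [-0.0289 -0.0043 -0.9996] x.z 0.0110 y.z -0.0271 T [ 0.03 -0.07  0.02]
at [0.6505 0.0053 0.154 ] yaw 120.6 grip 0.0486 F [-0.1  0.4 -0.9] t 59.5 j6 -0.52
 shift now [ 0.11 -0.13  0.74]  turn 0.1  shift after turn [ 0.11 -0.13  0.74]
[ 0.01   0.605  0.359  1.354 -0.004 -0.524]
```

Emit:
play_rows(deltas=[0, 0.05, -0.06, 0.2, 0, 0, 0.04, -0.05, 0.2, 0, 0, 0.02, -0.02, 0.2, 0, 0, 0, 0, 0.1, 0, 0, 0, 0, 0.04, 0, 0, 0, 0, 0, 0])

```text
clock: 60.25
eef_pos: [0.6388, 0.0067, 0.1062]
tool_rot: [0.495, 0.869, -0.009, -0.012]
ft_force: [-0.2, -0.4, -1.4]
grip_width: 0.0486
```

```bash
python3 st.py .6388 .0069 .0872 120.5
```

```text
tool z [-0.0293 -0.0043 -0.9996] x.z 0.0112 y.z -0.0274 T [-0.01 -0.06 -0.03]
at [0.6388 0.0067 0.1062] yaw 120.6 grip 0.0486 F [-0.2 -0.4 -1.4] t 60.2 j6 -0.52
 shift now [-0.    0.01  0.32]  turn 0.1  shift after turn [-0.    0.01  0.32]
[ 0.012  0.611  0.241  1.231 -0.004 -0.522]
```

Emit:
play_rows(deltas=[0, 0, 0, 0.1, 0, 0, 0, 0, 0.06, 0, 0, 0, 0, 0.03, 0, 0, 0, 0, 0.03, 0, 0, 0, 0, 0.03, 0, 0, 0, 0, 0.03, 0, 0, 0, 0, 0.03, 0, 0, 0, 0, 0.03, 0, 0, 0, 0, 0.02, 0, 0, 0, 0, 0, 0])

```text
clock: 61.5
eef_pos: [0.6396, 0.0066, 0.0883]
tool_rot: [0.495, 0.869, -0.008, -0.009]
ft_force: [-0.1, -0.1, -2.1]
grip_width: 0.0488
```

```bash
python3 st.py .6388 .0069 .0872 120.5
```

```text
tool z [-0.0238 -0.0048 -0.9997] x.z 0.0080 y.z -0.0229 T [ 0.01 -0.02  0.  ]
at [0.6396 0.0066 0.0883] yaw 120.6 grip 0.0488 F [-0.1 -0.1 -2.1] t 61.5 j6 -0.52
 shift now [ 0.01 -0.01  0.02]  turn 0.1  shift after turn [ 0.01 -0.01  0.02]
[ 0.012  0.621  0.211  1.185 -0.005 -0.522]
```

Home to within 1 mm. I'll release, rise, check it, and go on to riser D.

Emit:
play_rows(deltas=[1, 0, 0, 0, 0, 1, 0, 0, 0, 0, 1, 0, 0, 0, 0, 1, 0, 0, -0.2, 0, 1, 0, 0, -0.5, 0, 1, 0, 0, -0.6, 0, 1, 0, 0, -0.5, 0, 1, 0, 0, -0.2, 0, 1, 0, 0, 0, 0])

```text
clock: 62.62
eef_pos: [0.6433, 0.0071, 0.2142]
tool_rot: [0.495, 0.869, -0.007, -0.008]
ft_force: [-0.7, -0.5, -0.2]
grip_width: 0.0853
```

```bash
python3 ris.py .6346 .0048 .077
```

```text
areas [874, 378] px [[329.3, 200.1], [328.7, 254.5]] riser [0.637  0.0046] len 0.0404 yaw 29.9 hull centre [0.6325 0.0022]
at [0.643  0.0072 0.2134] yaw 120.6 grip 0.0852 F [-0.1  0.7  0.1] t 62.7 j6 -0.52
 shift now [ 0.01 -0.11 -0.01]  turn 0.7  shift after turn [ 0.01 -0.11 -0.01]
```

Emit:
play_rows(deltas=[1, 0, 0, -0.05, 9.7, 1, 0, 0, -0.05, 9.7, 1, 0, 0, -0.05, 9.7, 1, 0, 0, -0.05, 9.7, 1, 0, 0, -0.05, 9.7, 1, -0.4, 0.08, 0, 0, 1, -0.55, 0.11, 0, 0, 1, -0.55, 0.11, 0, 0, 1, -0.55, 0.11, 0, 0, 1, -0.55, 0.11, 0, 0, 1, -0.55, 0.11, 0, 0, 1, -0.55, 0.11, 0, 0])

```text
clock: 64.18
eef_pos: [0.6005, -0.2288, 0.2107]
tool_rot: [0.811, 0.584, -0.025, -0.015]
ft_force: [1.8, 0.3, -0.6]
grip_width: 0.0855
```

Emit:
play_rows(deltas=[1, -0.55, 0.11, 0, 0, 1, -0.5, 0.1, 0, 0, 1, -0.35, 0.07, 0, 0, 1, -0.2, 0.04, 0, 0, 1, -0.05, 0, 0, 0, 1, 0, 0, 0, 0, 1, 0, 0, 0, 0])

```text
clock: 65.05
eef_pos: [0.5811, -0.3369, 0.2062]
tool_rot: [0.811, 0.585, -0.027, -0.02]
ft_force: [0.7, 1.0, 0.3]
grip_width: 0.0855
```

```bash
python3 st.py .594 -.343 .16 71; python3 ris.py .556 -.33; python3 -c "
from h import *
c=look('wrist','w14.png'); print(proj(c,[.556,-.33,.025],'wrist'))"
```

```text
tool z [-0.0671  0.     -0.9977] x.z -0.0211 y.z -0.0636 T [ 0.02 -0.12 -0.01]
at [ 0.5811 -0.3369  0.2062] yaw 71.7 grip 0.0855 F [0.7 1.  0.3] t 65.0 j6 -0.19
 shift now [-0.01  0.28  0.75]  turn 0.7  shift after turn [-0.01  0.28  0.75]
[-0.511  0.665  0.596  1.561 -0.033 -0.189]
areas [590, 276] px [[331.9, 174.5], [331.2, 219.0]] riser [ 0.5565 -0.3293] len 0.0402 yaw -19.3 hull centre [ 0.5562 -0.3292]
at [ 0.5812 -0.3368  0.2063] yaw 71.7 grip 0.0855 F [ 0.3  0.8 -0.2] t 65.1 j6 -0.19
 shift now [-0.01 -0.43  0.03]  turn 0.9  shift after turn [-0.02 -0.43  0.03]
[[330.46452809 197.02339099]]
```

Emit:
play_rows(deltas=[1, -0.01, -0.15, 0.3, 0.9, 1, 0, -0.12, 0.4, 0, 1, 0.01, -0.08, 0.4, 0, 1, 0.01, 0, 0.4, 0, 1, 0.01, 0.03, 0.4, 0, 1, 0.01, 0.03, 0.4, 0, 1, 0.01, 0.03, 0.3, 0, 1, 0, 0, 0.15, 0, 1, 0, 0, 0, 0, 1, 0, 0, 0, 0])

```text
clock: 66.4
eef_pos: [0.5606, -0.3243, 0.0423]
tool_rot: [0.812, 0.583, -0.025, -0.016]
ft_force: [1.0, 0.2, 0.7]
grip_width: 0.0856
```

```bash
python3 st.py .5565 -.3293 .008 70.7
```

```text
tool z [-0.0596 -0.0042 -0.9982] x.z -0.0231 y.z -0.0551 T [ 0.   -0.08 -0.01]
at [ 0.5606 -0.3243  0.0423] yaw 71.3 grip 0.0856 F [1.  0.2 0.7] t 66.4 j6 -0.18
 shift now [-0.09 -0.01  0.58]  turn 0.6  shift after turn [-0.09 -0.    0.58]
[-0.509  0.696  0.219  1.144 -0.033 -0.182]
```

Emit:
play_rows(deltas=[1, -0.05, 0, 0.2, 0, 1, -0.04, 0, 0.2, 0, 1, 0, 0, 0.12, 0, 1, 0, 0, 0.05, 0, 1, 0, 0, 0, 0, 0, 0, 0, 0, 0, 0, 0, 0, 0, 0, 0, 0, 0, 0, 0, 0, 0, 0, 0, 0, 0, 0, 0, 0, 0])

```text
clock: 67.65
eef_pos: [0.5579, -0.3309, 0.008]
tool_rot: [0.812, 0.582, -0.025, -0.014]
ft_force: [-0.0, 0.2, -0.4]
grip_width: 0.0486
```

```bash
python3 st.py .5565 -.3293 .008 70.7
```

```text
tool z [-0.0562 -0.0062 -0.9984] x.z -0.0239 y.z -0.0513 T [-0.01 -0.09  0.05]
at [ 0.5579 -0.3309  0.008 ] yaw 71.3 grip 0.0486 F [-0.   0.2 -0.4] t 67.7 j6 -0.19
 shift now [ 0.02 -0.03  0.  ]  turn 0.6  shift after turn [ 0.02 -0.03  0.  ]
[-0.52   0.729  0.182  1.07  -0.033 -0.192]
```

Emit:
play_rows(deltas=[0, 0, 0, -0.2, 0, 0, 0, 0, -0.5, 0, 0, 0, 0, -0.7, 0, 0, 0, 0, -0.7, 0, 0, 0, 0, -0.7, -9.8, 0, 0, 0, -0.6, -9.8, 0, 0, 0, -0.3, -9.8, 0, 0, 0, -0.05, -9.8, 0, 0, 0, -0.05, -9.8, 0, 0, 0, 0, 0])

```text
clock: 68.9
eef_pos: [0.5697, -0.3283, 0.2478]
tool_rot: [0.486, 0.873, -0.016, -0.024]
ft_force: [-0.2, -0.5, -2.6]
grip_width: 0.0488
```

```bash
python3 st.py .6346 .0048 .14 120.5
```

```text
tool z [-0.0568 -0.0054 -0.9984] x.z 0.0253 y.z -0.0512 T [ 0.01 -0.05  0.05]
at [ 0.5697 -0.3283  0.2478] yaw 121.8 grip 0.0488 F [-0.2 -0.5 -2.6] t 68.9 j6 -1.06
 shift now [4.1  3.93 1.7 ]  turn 1.3  shift after turn [4.19 3.84 1.7 ]
[-0.508  0.616  0.618  1.62  -0.032 -1.062]
```

Emit:
play_rows(deltas=[0, 0.3, 0.3, 0, 0, 0, 0.4, 0.38, 0, 0, 0, 0.4, 0.38, 0, 0, 0, 0.4, 0.38, 0, 0, 0, 0.4, 0.38, 0, 0, 0, 0.4, 0.38, 0, 0, 0, 0.4, 0.38, 0, 0, 0, 0.4, 0.38, 0, 0, 0, 0.35, 0.33, 0, 0, 0, 0.3, 0.28, 0, 0, 0, 0.15, 0.14, 0, 0, 0, 0.05, 0.05, 0, 0])

```text
clock: 70.4
eef_pos: [0.6405, -0.0001, 0.2402]
tool_rot: [0.503, 0.863, -0.018, -0.026]
ft_force: [0.4, 0.3, -2.1]
grip_width: 0.0485
```

Emit:
play_rows(deltas=[0, 0, 0, 0, 0, 0, 0, 0, 0, 0])

```text
clock: 70.65
eef_pos: [0.6402, -0.0015, 0.2402]
tool_rot: [0.504, 0.863, -0.019, -0.026]
ft_force: [-0.1, -0.0, -2.5]
grip_width: 0.0488
```

```bash
python3 st.py .6346 .0048 .14 120.5
```

```text
tool z [-0.0643 -0.0055 -0.9979] x.z 0.0268 y.z -0.0587 T [ 0.01 -0.12 -0.01]
at [ 0.6402 -0.0015  0.2402] yaw 119.3 grip 0.0488 F [-0.1 -0.  -2.5] t 70.7 j6 -0.51
 shift now [0.09 0.07 1.67]  turn -1.2  shift after turn [0.09 0.07 1.67]
[ 0.     0.591  0.555  1.599 -0.005 -0.512]
```

Emit:
play_rows(deltas=[0, 0.02, 0.03, 0.2, -1.1, 0, 0.02, 0.03, 0.35, 0, 0, 0.01, 0.02, 0.4, 0, 0, 0.01, 0.02, 0.4, 0, 0, 0.01, 0.02, 0.3, 0, 0, 0, 0.01, 0.15, 0, 0, 0, 0, 0.05, 0, 0, 0, 0, 0, 0, 0, 0, 0, 0, 0])

```text
clock: 71.78
eef_pos: [0.6366, 0.0013, 0.123]
tool_rot: [0.497, 0.867, -0.019, -0.027]
ft_force: [-0.8, 0.5, -1.4]
grip_width: 0.0489
```

```bash
python3 st.py .6378 .0056 .107 120.3
```

```text
tool z [-0.0647 -0.0057 -0.9979] x.z 0.0277 y.z -0.0587 T [ 0.02 -0.1  -0.03]
at [0.6366 0.0013 0.123 ] yaw 120.3 grip 0.0489 F [-0.8  0.5 -1.4] t 71.8 j6 -0.52
 shift now [0.04 0.07 0.26]  turn -0.0  shift after turn [0.04 0.07 0.26]
[ 0.005  0.624  0.308  1.32  -0.005 -0.525]
```

Emit:
play_rows(deltas=[0, 0.03, 0.03, 0, 0, 0, 0.02, 0.03, 0, 0, 0, 0, 0, 0.06, 0, 0, 0, 0, 0.05, 0, 0, 0, 0, 0.03, 0, 0, 0, 0.01, 0.03, 0, 0, 0, 0, 0.03, 0, 0, 0, 0, 0.03, 0, 0, 0, 0, 0.03, 0, 0, 0, 0, 0.03, 0, 0, 0, 0, 0, 0])

```text
clock: 73.15
eef_pos: [0.639, 0.0058, 0.1081]
tool_rot: [0.497, 0.867, -0.018, -0.024]
ft_force: [-1.0, 0.2, -1.8]
grip_width: 0.0491
```

```bash
python3 st.py .6378 .0056 .107 120.3
```

```text
tool z [-0.0596 -0.0068 -0.9982] x.z 0.0242 y.z -0.0548 T [-0.02 -0.01  0.03]
at [0.639  0.0058 0.1081] yaw 120.3 grip 0.0491 F [-1.   0.2 -1.8] t 73.2 j6 -0.52
 shift now [ 0.01 -0.02  0.02]  turn -0.0  shift after turn [ 0.01 -0.02  0.02]
[ 0.012  0.635  0.287  1.283 -0.006 -0.517]
```

Riser 4 is down to within 1 mm. I'll release, check it, then go to the filter holder.

Emit:
play_rows(deltas=[1, 0, 0, 0, 0, 1, 0, 0, 0, 0, 1, 0, 0, 0, 0, 1, 0, 0, -0.2, 0, 1, 0, 0, -0.5, 0, 1, 0, 0, -0.6, 0, 1, 0, 0, -0.5, 0, 1, 0, 0, -0.2, 0, 1, 0, 0, 0, 0])

```text
clock: 74.28
eef_pos: [0.6473, 0.007, 0.2343]
tool_rot: [0.497, 0.867, -0.017, -0.023]
ft_force: [0.0, 0.4, -0.1]
grip_width: 0.0853
```

```bash
python3 ris.py .636 .0048 .099
cat > hold.py <<'E'
from h import *
x,y0=map(float,sys.argv[1:3]); c=look('wrist',sys.argv[3]); im=c['color']; mx=im.max(2)
u=proj(c,[x,y0,.05],'wrist')[0].astype(int); h=75; x0,ya=max(u[0]-h,0),max(u[1]-h,0); sub=mx[ya:u[1]+h,x0:u[0]+h]; print('pred px',u)
cv2.imwrite('pics/c_'+sys.argv[3],cv2.resize(im[ya:u[1]+h,x0:u[0]+h],None,fx=4,fy=4,interpolation=2)); print('crop origin',x0,ya)
dark=cv2.morphologyEx((sub<70).astype(np.uint8),cv2.MORPH_OPEN,np.ones((7,7)))
k=max(cv2.findContours(dark,0,2)[0],key=cv2.contourArea); hull=cv2.convexHull(k); mm=np.zeros_like(dark); cv2.drawContours(mm,[hull],-1,1,-1)
r=cv2.minAreaRect(hull); print('rect',np.round(np.array(r[0])+[x0,ya],1),np.round(r[1],1),round(r[2],1),cast(c,[np.array(r[0])+[x0,ya]],'wrist',.059).round(4))
n,l,s,ce=cv2.connectedComponentsWithStats(((sub>100)&(mm>0)).astype(np.uint8))
for i in range(1,n):
    if s[i,4]>8: e=ce[i]+[x0,ya]; print(int(s[i,4]),e.round(1),'z59',cast(c,[e],'wrist',.059)[0].round(4),'z19',cast(c,[e],'wrist',.019)[0].round(4))
E
```

```text
areas [883, 398] px [[329.2, 202.3], [328.6, 257.1]] riser [0.6382 0.0049] len 0.0403 yaw 29.8 hull centre [0.6332 0.0026]
at [0.647  0.007  0.2336] yaw 120.3 grip 0.0854 F [0.2 0.  0.1] t 74.3 j6 -0.52
 shift now [ 0.04 -0.14 -0.  ]  turn 0.6  shift after turn [ 0.04 -0.15 -0.  ]
```

Emit:
play_rows(deltas=[1, 0, 0, -0.05, 10.3, 1, 0, 0, -0.05, 10.3, 1, 0, 0, -0.05, 10.3, 1, 0, 0, -0.05, 10.3, 1, 0, 0, -0.05, 10.3, 1, 0.2, -0.38, 0, 0, 1, 0.22, -0.43, 0, 0, 1, 0.22, -0.43, 0, 0, 1, 0.22, -0.43, 0, 0, 1, 0.22, -0.43, 0, 0, 1, 0.22, -0.43, 0, 0, 1, 0.2, -0.4, 0, 0])

```text
clock: 75.82
eef_pos: [0.5083, 0.1599, 0.2345]
tool_rot: [0.834, 0.55, -0.044, -0.023]
ft_force: [0.9, 0.1, 0.0]
grip_width: 0.0854
```

Emit:
play_rows(deltas=[1, 0.1, -0.2, 0, 0, 1, 0.03, -0.08, 0, 0, 1, 0, 0, 0, 0, 1, 0, 0, 0, 0])

```text
clock: 76.32
eef_pos: [0.4941, 0.1737, 0.2328]
tool_rot: [0.833, 0.55, -0.046, -0.023]
ft_force: [0.1, 0.1, 0.2]
grip_width: 0.0853
```

```bash
python3 st.py .503 .174 .2 67; python3 hold.py .434 .2035 h1.png
```

```text
tool z [-0.1025 -0.0124 -0.9947] x.z -0.0516 y.z -0.0894 T [ 0.01 -0.04  0.01]
at [0.4941 0.1737 0.2328] yaw 67.0 grip 0.0853 F [0.1 0.1 0.2] t 76.3 j6 0.73
 shift now [0.09 0.18 0.53]  turn 0.0  shift after turn [0.09 0.18 0.53]
[0.326 0.37  0.183 1.485 0.021 0.728]
pred px [342 156]
crop origin 267 81
rect [341.  157.5] [71. 74.] 90.0 [[0.4347 0.2016]]
130 [340.8 123. ] z59 [0.407  0.2132] z19 [0.4027 0.2143]
12 [373.6 125.9] z59 [0.42   0.2381] z19 [0.4174 0.2423]
387 [342.9 139.4] z59 [0.4208 0.2092] z19 [0.4182 0.2098]
404 [342.6 176.3] z59 [0.4502 0.1966] z19 [0.4513 0.1956]
12 [372.6 189.1] z59 [0.4703 0.2163] z19 [0.4739 0.2178]
66 [343.3 192.3] z59 [0.4632 0.1917] z19 [0.4659 0.1901]
```

View pics/h1.png

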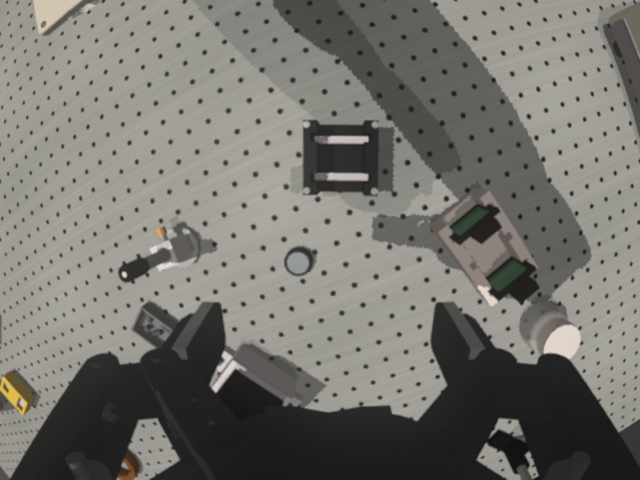

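Riser 4 is seated (yaw 29.8°, spacing 40.3 mm). The holder is at (0.4348, 0.2027), yaw −23.2°, with its slots at (343,139) and (343,176). The tool tilt is −5.9°, so I'll level it at the far limit before lifting the holder.

Emit:
play_rows(deltas=[1, 0.18, 0.48, -0.05, 0, 1, 0.18, 0.48, -0.05, 0, 1, 0.18, 0.48, -0.05, 0, 1, 0.18, 0.48, -0.05, 0, 1, 0.18, 0.48, -0.05, 0, 1, 0.18, 0.48, -0.05, 0, 1, 0.18, 0.48, -0.05, 0, 1, 0.17, 0.25, -0.2, 0, 1, 0.2, 0.35, -0.3, 0, 1, 0.2, 0.35, -0.3, 0, 1, 0.2, 0.35, -0.3, 0, 1, 0.0, 0, 0, 0])

```text
clock: 77.88
eef_pos: [0.7471, 0.1523, 0.2502]
tool_rot: [0.837, 0.547, -0.01, -0.009]
ft_force: [0.7, -0.1, 0.7]
grip_width: 0.0852
```

```bash
python3 st.py .4348 .2027 .12 66.8
```

```text
tool z [-0.0259  0.0035 -0.9997] x.z -0.0072 y.z -0.0251 T [-0.01  0.01 -0.03]
at [0.7471 0.1523 0.2502] yaw 66.3 grip 0.0852 F [ 0.7 -0.1  0.7] t 77.9 j6 0.61
 shift now [-1.31 -5.05  2.31]  turn -0.5  shift after turn [-1.26 -5.06  2.31]
[0.198 0.957 1.275 1.914 0.009 0.611]
```

Emit:
play_rows(deltas=[1, 0.15, 0.25, -0.25, 0, 1, 0.15, 0.25, -0.25, 0, 1, 0, 0, 0, 0])

```text
clock: 78.25
eef_pos: [0.7538, 0.1512, 0.2665]
tool_rot: [0.837, 0.547, 0.008, -0.002]
ft_force: [0.2, 0.2, 0.2]
grip_width: 0.0853
```

```bash
python3 st.py .4348 .2027 .12 66.8
```

```text
tool z [ 0.0113  0.0111 -0.9999] x.z 0.0147 y.z 0.0060 T [ 0.01 -0.02 -0.04]
at [0.7538 0.1512 0.2665] yaw 66.3 grip 0.0853 F [0.2 0.2 0.2] t 78.2 j6 0.61
 shift now [-1.39 -5.23  2.39]  turn -0.5  shift after turn [-1.34 -5.24  2.39]
[0.195 0.936 1.275 1.897 0.009 0.608]
```

Emit:
play_rows(deltas=[1, -0.1, -0.35, 0, 0, 1, -0.13, -0.5, 0.05, 0, 1, -0.13, -0.5, 0.05, 0, 1, -0.13, -0.5, 0.05, 0, 1, -0.13, -0.5, 0.1, 0, 1, -0.13, -0.5, 0.1, 0, 1, -0.13, -0.5, 0.1, 0, 1, -0.13, -0.5, 0.1, 0, 1, -0.13, -0.5, 0.2, 0, 1, -0.1, -0.45, 0.3, 0, 1, -0.08, -0.25, 0.4, 0, 1, -0.03, -0.1, 0.4, 0])

```text
clock: 79.75
eef_pos: [0.4365, 0.2073, 0.1507]
tool_rot: [0.837, 0.548, 0.016, -0.0]
ft_force: [0.3, -0.2, 0.6]
grip_width: 0.0855
```

Emit:
play_rows(deltas=[1, 0, -0.03, 0.3, 0, 1, 0, 0, 0.1, 0, 1, 0, 0, 0, 0, 1, 0, 0, 0, 0])

```text
clock: 80.25
eef_pos: [0.4356, 0.2091, 0.1268]
tool_rot: [0.836, 0.548, 0.017, -0.0]
ft_force: [0.3, -0.4, -0.5]
grip_width: 0.0854
```

```bash
python3 st.py .4348 .2027 .025 66.8
```

```text
tool z [ 0.0285  0.0188 -0.9994] x.z 0.0286 y.z 0.0186 T [-0.03 -0.   -0.02]
at [0.4356 0.2091 0.1268] yaw 66.5 grip 0.0854 F [ 0.3 -0.4 -0.5] t 80.2 j6 0.86
 shift now [-0.15 -0.    1.69]  turn -0.3  shift after turn [-0.15 -0.    1.69]
[ 0.445  0.257 -0.26   1.02   0.005  0.855]
```

Emit:
play_rows(deltas=[1, -0.08, 0, 0.1, -0.3, 1, -0.06, 0, 0.15, 0, 1, 0, 0, 0.3, 0, 1, 0, 0, 0.35, 0, 1, 0, 0, 0.35, 0, 1, 0, 0, 0.25, 0, 1, 0, 0, 0.12, 0, 1, 0, 0, 0, 0, 0, 0, 0, 0, 0, 0, 0, 0, 0, 0, 0, 0, 0, 0, 0, 0, 0, 0, 0, 0])

```text
clock: 81.75
eef_pos: [0.4364, 0.2016, 0.0271]
tool_rot: [0.835, 0.549, 0.019, 0.0]
ft_force: [0.1, -1.1, -2.8]
grip_width: 0.0638
```

Emit:
play_rows(deltas=[0, 0, 0, 0, 0])

```text
clock: 81.88
eef_pos: [0.4363, 0.2016, 0.027]
tool_rot: [0.835, 0.549, 0.019, 0.0]
ft_force: [0.2, 0.2, -2.3]
grip_width: 0.0642
```

```bash
python3 st.py .4348 .2027 .025 66.8
```

```text
tool z [ 0.0325  0.0203 -0.9993] x.z 0.0315 y.z 0.0218 T [-0.03  0.04 -0.05]
at [0.4363 0.2016 0.027 ] yaw 66.7 grip 0.0642 F [ 0.2  0.2 -2.3] t 81.9 j6 0.84
 shift now [ 0.01 -0.03  0.03]  turn -0.1  shift after turn [ 0.01 -0.03  0.03]
[ 0.43   0.374 -0.402  0.757  0.005  0.837]
```

Emit:
play_rows(deltas=[0, 0, 0, -0.2, 0, 0, 0, 0, -0.5, 0, 0, 0, 0, -0.7, 0, 0, 0, 0, -0.7, 0, 0, 0, 0, -0.7, -10.4, 0, 0, 0, -0.5, -10.4, 0, 0, 0, -0.3, -10.4, 0, 0, 0, -0.05, -10.4, 0, 0, 0, -0.05, -10.4, 0, 0, 0, 0, 0])

```text
clock: 83.12
eef_pos: [0.4273, 0.1963, 0.2635]
tool_rot: [0.498, 0.867, 0.019, 0.01]
ft_force: [0.6, -0.4, -3.5]
grip_width: 0.0641
```

```bash
python3 st.py .637 .005 .19 120.2
```

```text
tool z [ 0.037   0.0225 -0.9991] x.z 0.0008 y.z 0.0433 T [-0.01  0.    0.  ]
at [0.4273 0.1963 0.2635] yaw 120.2 grip 0.0641 F [ 0.6 -0.4 -3.5] t 83.1 j6 -0.10
 shift now [-4.52  1.36  1.28]  turn 0.0  shift after turn [-4.52  1.36  1.28]
[ 0.427  0.135 -0.044  1.35   0.005 -0.1  ]
```

Emit:
play_rows(deltas=[0, -0.35, 0.11, 0, 0, 0, -0.45, 0.14, 0, 0, 0, -0.45, 0.14, 0, 0, 0, -0.45, 0.14, 0, 0, 0, -0.45, 0.14, 0, 0, 0, -0.45, 0.14, 0, 0, 0, -0.45, 0.14, 0.05, 0, 0, -0.45, 0.14, 0.1, 0, 0, -0.4, 0.13, 0.1, 0, 0, -0.35, 0.1, 0.1, 0, 0, -0.2, 0.06, 0.1, 0, 0, -0.06, 0.02, 0.05, 0])

```text
clock: 84.62
eef_pos: [0.6367, -0.0036, 0.2347]
tool_rot: [0.514, 0.858, 0.018, 0.007]
ft_force: [-0.8, -0.2, -2.6]
grip_width: 0.0643
```

Emit:
play_rows(deltas=[0, 0, 0, 0, 0, 0, 0, 0, 0, 0])

```text
clock: 84.88
eef_pos: [0.6359, -0.0027, 0.2345]
tool_rot: [0.514, 0.858, 0.018, 0.006]
ft_force: [0.6, 0.2, -2.1]
grip_width: 0.0639
```

```bash
python3 st.py .6386 .0059 .17 120.2
```

```text
tool z [ 0.0292  0.024  -0.9993] x.z 0.0074 y.z 0.0371 T [-0.04  0.01  0.04]
at [ 0.6359 -0.0027  0.2345] yaw 118.2 grip 0.0639 F [ 0.6  0.2 -2.1] t 84.9 j6 -0.51
 shift now [0.1  0.07 1.08]  turn -2.0  shift after turn [0.09 0.07 1.08]
[-0.016  0.495  0.383  1.43   0.024 -0.507]
```

Emit:
play_rows(deltas=[0, 0.03, 0.03, 0.15, -2, 0, 0.03, 0.02, 0.25, 0, 0, 0.02, 0.01, 0.25, 0, 0, 0, 0, 0.2, 0, 0, 0, 0, 0.12, 0, 0, 0, 0, 0.05, 0, 0, 0, 0, 0, 0, 0, 0, 0, 0, 0])

```text
clock: 85.88
eef_pos: [0.6377, 0.0066, 0.1693]
tool_rot: [0.497, 0.868, 0.018, 0.006]
ft_force: [0.2, 0.2, -2.5]
grip_width: 0.064
```

```bash
python3 st.py .6386 .0059 .148 120.2
```

```text
tool z [ 0.0286  0.0242 -0.9993] x.z 0.0065 y.z 0.0369 T [-0.05  0.04  0.05]
at [0.6377 0.0066 0.1693] yaw 120.4 grip 0.0640 F [ 0.2  0.2 -2.5] t 85.9 j6 -0.53
 shift now [-0.02 -0.01  0.35]  turn 0.2  shift after turn [-0.02 -0.01  0.35]
[-1.000e-03  5.220e-01  2.590e-01  1.279e+00  2.400e-02 -5.310e-01]
```

Emit:
play_rows(deltas=[0, -0.01, 0, 0.1, 0, 0, -0.01, 0, 0.08, 0, 0, 0, 0, 0.04, 0, 0, 0, 0, 0.03, 0, 0, 0, 0, 0.03, 0, 0, 0, 0, 0.03, 0, 0, 0, 0, 0.03, 0, 0, 0, 0, 0.03, 0, 0, 0, 0, 0, 0])

```text
clock: 87.0
eef_pos: [0.6397, 0.0063, 0.1489]
tool_rot: [0.497, 0.868, 0.019, 0.008]
ft_force: [-0.8, -0.6, -3.1]
grip_width: 0.064
```

```bash
python3 st.py .6386 .0059 .148 120.2
```

```text
tool z [ 0.0321  0.025  -0.9992] x.z 0.0053 y.z 0.0403 T [-0.01  0.26 -0.01]
at [0.6397 0.0063 0.1489] yaw 120.4 grip 0.0640 F [-0.8 -0.6 -3.1] t 87.0 j6 -0.53
 shift now [ 0.   -0.02  0.01]  turn 0.2  shift after turn [ 0.   -0.02  0.01]
[-0.002  0.535  0.225  1.229  0.025 -0.532]
```

The holder went fully home, with no contact force and its height within 1 mm. I'll release and go to the rack.

Emit:
play_rows(deltas=[1, 0, 0, 0, 0, 1, 0, 0, 0, 0, 1, 0, 0, 0, 0, 1, 0, 0, -0.2, 0, 1, 0, 0, -0.5, 0, 1, 0, 0, -0.6, 0, 1, 0, 0, -0.6, 0, 1, 0, 0, -0.4, 0, 1, 0, 0, -0.1, 9.9, 1, 0, 0, -0.05, 10.1, 1, 0, 0, -0.05, 10.1, 1, 0, 0, -0.05, 10.1])

```text
clock: 88.5
eef_pos: [0.6362, 0.0019, 0.316]
tool_rot: [0.772, 0.635, 0.025, 0.005]
ft_force: [-0.1, 0.0, -0.4]
grip_width: 0.0854
```

Emit:
play_rows(deltas=[0.5, 0, 0, -0.05, 10.1, 0.5, 0, 0, -0.05, 10.1, 0.5, 0, 0, -0.05, 10.1, 0.5, 0, 0, -0.05, 10.1, 0.5, 0, 0, -0.05, 10.1, 0.5, 0, 0, -0.05, 10.1, 0.5, 0.03, -0.35, 0, 0, 0.5, 0.03, -0.43, 0, 0, 0.5, 0.03, -0.43, 0, 0, 0.5, 0.03, -0.43, 0, 0, 0.5, 0.03, -0.43, 0.05, 0, 0.5, 0.03, -0.43, 0.1, 0])

```text
clock: 90.0
eef_pos: [0.6052, 0.1502, 0.3415]
tool_rot: [0.99, 0.138, 0.033, -0.008]
ft_force: [0.8, -0.1, 0.3]
grip_width: 0.0424
```

Emit:
play_rows(deltas=[0.5, 0.03, -0.43, 0.1, 0, 0.5, 0.03, -0.4, 0.1, 0, 0.5, 0.03, -0.25, 0.1, 0, 0.5, 0.01, -0.1, 0.1, 0, 0.5, 0, 0, 0, 0, 0.5, 0, 0, 0, 0])

```text
clock: 90.75
eef_pos: [0.5927, 0.2233, 0.3213]
tool_rot: [0.99, 0.138, 0.035, -0.008]
ft_force: [1.1, 0.0, -0.4]
grip_width: 0.0424
```

```bash
python3 st.py .591 .229 .2 16.6
python3 - <<'E'
from h import *
c=look('wrist'); crop(c,'wrist',[.57,.3007,.06],95,4,'rk.png')
print(proj(c,[[.57,.3007,.042],[.6045,.311,.088],[.5355,.2904,.088]],'wrist').round(1))
E
```

```text
tool z [ 0.0679  0.0252 -0.9974] x.z 0.0722 y.z -0.0056 T [-0.06  0.08  0.04]
at [0.5927 0.2233 0.3213] yaw 15.9 grip 0.0424 F [ 1.1  0.  -0.4] t 90.8 j6 1.65
 shift now [-0.15 -0.09  2.02]  turn -0.7  shift after turn [-0.15 -0.09  2.02]
[ 0.36   0.45   0.533  1.581 -0.     1.653]
crop origin 213 30 scale 4
[[308.5 125.6]
 [345.5 124.4]
 [273.3 125.9]]
```

View pics/rk.png

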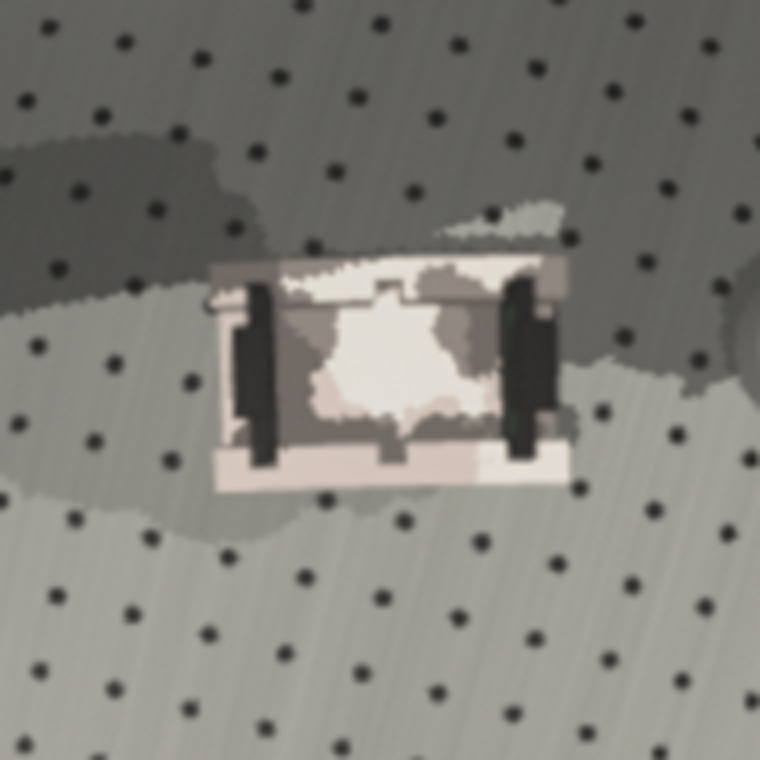

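The rack view shows the left tab top at crop (254,371) and the right one at (538,363); the frames are at (263,374) and (520,369). I'll grip the tabs across their 24 mm width (jaws along the filter's y), because the tool tilt then lies about the jaw axis and does no harm.

Run:
```python
from h import *
c=look('wrist'); f=lambda u,v:(213+u/4,30+v/4)
for z,a,b in [(.062,(263,374),(520,369)),(.088,(254,371),(538,363))]:
    q=cast(c,[f(*a),f(*b)],'wrist',z); d=q[1]-q[0]; print(z,q.round(4),np.hypot(*d).round(4),np.degrees(np.arctan2(d[1],d[0])).round(1))
```

```text
0.062 [[0.5385 0.2943]
 [0.6041 0.3138]] 0.0685 16.6
0.088 [[0.5377 0.2942]
 [0.6054 0.315 ]] 0.0708 17.1
```

Emit:
play_rows(deltas=[0.5, 0, 0, 0, -10, 0.5, 0, 0, 0, -10, 0.5, 0, 0, 0, -10, 0.5, 0, 0, 0, -10, 0.5, 0, 0, 0, -10, 0.5, 0, 0, 0, -10, 0.5, 0, 0, 0, -10, 0.5, 0, 0, 0, -10, 0.5, 0, 0, 0, -9, 0.5, 0, 0, 0, 0])

```text
clock: 92.1
eef_pos: [0.5954, 0.2165, 0.324]
tool_rot: [0.593, 0.804, 0.031, 0.022]
ft_force: [0.1, -0.7, 0.1]
grip_width: 0.0425
```

Emit:
play_rows(deltas=[0.5, 0.2, 0.1, 0.2, 0, 0.5, 0.3, 0.14, 0.4, 0, 0.5, 0.3, 0.14, 0.5, 0, 0.5, 0.3, 0.14, 0.5, 0, 0.5, 0.2, 0.09, 0.4, 0, 0.5, 0.08, 0.03, 0.2, 0, 0.5, 0, 0, 0.05, 0, 0.5, 0, 0, 0, 0, 0.5, 0, 0, 0, 0])

```text
clock: 93.22
eef_pos: [0.6192, 0.3158, 0.1859]
tool_rot: [0.599, 0.8, 0.032, 0.022]
ft_force: [-0.0, 0.2, -0.3]
grip_width: 0.0426
```

```bash
python3 st.py .6055 .3153 .067 107
```

```text
tool z [ 0.0728  0.0256 -0.997 ] x.z 0.0040 y.z 0.0771 T [-0.03  0.08 -0.08]
at [0.6192 0.3158 0.1859] yaw 106.4 grip 0.0426 F [-0.   0.2 -0.3] t 93.2 j6 0.19
 shift now [ 0.05 -0.37  1.96]  turn -0.6  shift after turn [ 0.05 -0.37  1.96]
[ 0.476  0.596  0.424  1.322 -0.011  0.189]
```

Emit:
play_rows(deltas=[0.5, 0.02, -0.12, 0.3, -0.6, 0.5, 0.02, -0.12, 0.4, 0, 0.5, 0.01, -0.08, 0.4, 0, 0.5, 0, -0.03, 0.4, 0, 0.5, 0, 0, 0.28, 0, 0.5, 0, 0, 0.12, 0, 0.5, 0, 0, 0.03, 0, 0.5, 0, 0, 0, 0, 0.5, 0, 0, 0, 0])

```text
clock: 94.35
eef_pos: [0.6145, 0.316, 0.0782]
tool_rot: [0.596, 0.801, 0.042, 0.027]
ft_force: [1.0, -0.3, 0.3]
grip_width: 0.0427
```

```bash
python3 st.py .6068 .3153 .066 107
```

```text
tool z [ 0.0921  0.0348 -0.9951] x.z 0.0069 y.z 0.0982 T [-0.03  0.09  0.03]
at [0.6145 0.316  0.0782] yaw 106.7 grip 0.0427 F [ 1.  -0.3  0.3] t 94.3 j6 0.19
 shift now [ 0.03 -0.15  0.19]  turn -0.3  shift after turn [ 0.03 -0.15  0.19]
[ 0.48   0.635  0.203  1.041 -0.012  0.188]
```

Emit:
play_rows(deltas=[0.5, 0.02, -0.08, 0.08, 0, 0.5, 0.01, -0.07, 0.07, 0, 0.5, 0, 0, 0.02, 0, 0.5, 0, 0, 0, 0, 0, 0, 0, 0, 0, 0, 0, 0, 0, 0, 0, 0, 0, 0, 0, 0, 0, 0, 0, 0])

```text
clock: 95.35
eef_pos: [0.6063, 0.3159, 0.0675]
tool_rot: [0.596, 0.801, 0.042, 0.027]
ft_force: [0.0, -0.3, -0.8]
grip_width: 0.0229
```

```bash
python3 st.py .6068 .3153 .066 107
```

```text
tool z [ 0.0937  0.0358 -0.995 ] x.z 0.0073 y.z 0.1000 T [-0.04  0.12  0.02]
at [0.6063 0.3159 0.0675] yaw 106.7 grip 0.0229 F [ 0.  -0.3 -0.8] t 95.3 j6 0.19
 shift now [-0.01  0.    0.03]  turn -0.3  shift after turn [-0.01  0.    0.03]
[ 0.486  0.629  0.162  1.004 -0.012  0.193]
```

Emit:
play_rows(deltas=[0, 0, 0, -0.2, 0, 0, 0, 0, -0.5, 0, 0, 0, 0, -0.6, 0, 0, 0, 0, -0.6, 0, 0, 0, 0, -0.6, 0, 0, 0, 0, -0.6, -6.8, 0, 0, 0, -0.4, -6.8, 0, 0, 0, -0.2, 0, 0, 0, 0, 0, 0])

```text
clock: 96.48
eef_pos: [0.5849, 0.3073, 0.3013]
tool_rot: [0.495, 0.867, 0.041, 0.034]
ft_force: [-0.0, 0.2, -0.9]
grip_width: 0.0228
```

```bash
python3 st.py .6536 .0145 .26 120.4
```

```text
tool z [ 0.0993  0.0379 -0.9943] x.z -0.0178 y.z 0.1048 T [-0.04  0.13 -0.  ]
at [0.5849 0.3073 0.3013] yaw 120.5 grip 0.0228 F [-0.   0.2 -0.9] t 96.5 j6 -0.04
 shift now [-4.77 -1.56  0.61]  turn 0.1  shift after turn [-4.78 -1.55  0.61]
[ 0.49   0.479  0.523  1.51  -0.013 -0.044]
```

Emit:
play_rows(deltas=[0, -0.3, -0.12, 0, 0, 0, -0.43, -0.17, 0, 0, 0, -0.43, -0.17, 0, 0, 0, -0.43, -0.17, 0, 0, 0, -0.43, -0.17, 0, 0, 0, -0.43, -0.17, 0, 0, 0, -0.43, -0.17, 0, 0, 0, -0.43, -0.17, 0, 0, 0, -0.43, -0.17, 0, 0, 0, -0.4, -0.16, 0, 0, 0, -0.3, -0.12, 0, 0, 0, -0.15, -0.05, 0, 0])

```text
clock: 97.98
eef_pos: [0.6223, -0.01, 0.2749]
tool_rot: [0.503, 0.863, 0.027, 0.022]
ft_force: [-0.9, 0.5, -0.3]
grip_width: 0.0224
```

Emit:
play_rows(deltas=[0, -0.04, 0, 0, 0, 0, 0, 0, 0, 0, 0, 0, 0, 0, 0])

```text
clock: 98.35
eef_pos: [0.6234, -0.0116, 0.2743]
tool_rot: [0.503, 0.864, 0.028, 0.021]
ft_force: [-0.1, 0.4, -1.3]
grip_width: 0.0224
```

```bash
python3 st.py .6536 .0145 .26 120.4
```

```text
tool z [ 0.0644  0.0262 -0.9976] x.z -0.0090 y.z 0.0690 T [-0.01  0.07 -0.02]
at [ 0.6234 -0.0116  0.2743] yaw 119.5 grip 0.0224 F [-0.1  0.4 -1.3] t 98.3 j6 -0.55
 shift now [0.13 0.63 0.28]  turn -0.9  shift after turn [0.12 0.64 0.28]
[-0.032  0.432  0.384  1.46   0.028 -0.547]
```

The filter is held and close to the −x slot at (0.6226, −0.0037), so I'll use that one. I'll align above it.

Emit:
play_rows(deltas=[0, 0.05, 0.02, 0.05, -0.9, 0, 0.05, 0.02, 0.15, 0, 0, 0.03, 0.01, 0.15, 0, 0, 0, 0, 0.1, 0, 0, 0, 0, 0.02, 0, 0, 0, 0, 0, 0, 0, 0, 0, 0, 0])

```text
clock: 99.22
eef_pos: [0.6235, -0.0, 0.2439]
tool_rot: [0.495, 0.868, 0.027, 0.021]
ft_force: [0.2, 0.0, 0.7]
grip_width: 0.0227
```

```bash
python3 st.py .6236 -.002 .24 120.4
python3 - <<'E'
from h import *
c=look('wrist'); crop(c,'wrist',[.6381,.0054,.19],75,5,'f1.png')
print(proj(c,[[.6226,-.0037,.18],[.6536,.0145,.18],[.6226,-.0037,.14],[.6536,.0145,.14]],'wrist').round(1))
E
```

```text
tool z [ 0.0636  0.0265 -0.9976] x.z -0.0096 y.z 0.0682 T [-0.01  0.05 -0.03]
at [ 0.6235 -0.      0.2439] yaw 120.7 grip 0.0227 F [0.2 0.  0.7] t 99.2 j6 -0.55
 shift now [-0.03 -0.02  0.06]  turn 0.3  shift after turn [-0.03 -0.02  0.06]
[-0.013  0.436  0.314  1.385  0.027 -0.548]
crop origin 249 207 scale 5
[[325.3 247.1]
 [325.2 300.7]
 [326.2 225.2]
 [326.1 272.7]]
```

View pics/f1.png

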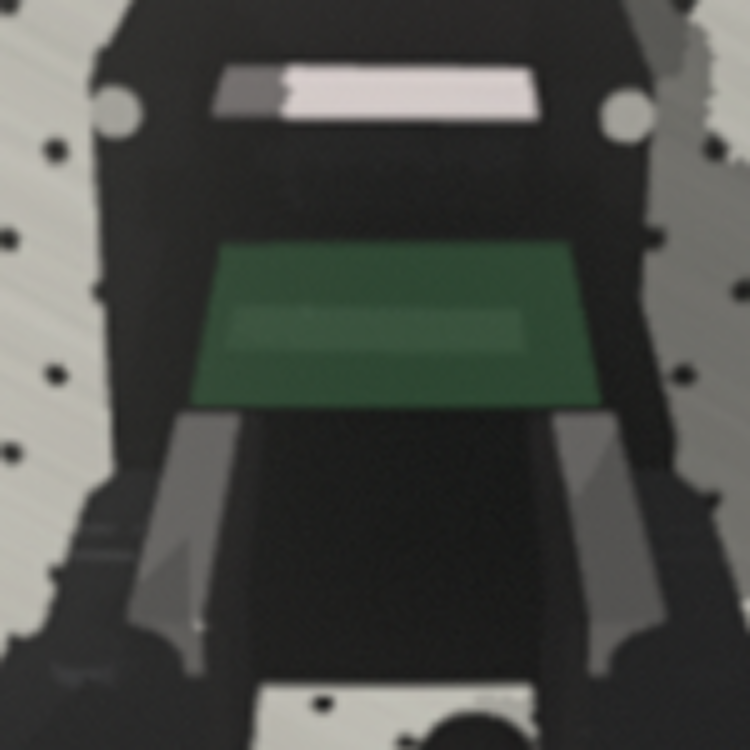

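The view shows the slot floor stripe at crop (378,93), agreeing with the prediction to about 1 mm. The filter's lower edge is at (395,240), about 2.5 mm too far in +x and 2 mm in +y (tool). I'll correct this and insert.

Emit:
play_rows(deltas=[0, -0.025, -0.02, 0, 0.3, 0, -0.02, -0.015, 0, 0, 0, 0, 0, 0, 0, 0, 0, -0.003, 0.05, 0, 0, 0, -0.003, 0.05, 0, 0, 0, -0.003, 0.05, 0, 0, 0, -0.003, 0.04, 0, 0, 0, -0.003, 0.04, 0, 0, 0, -0.003, 0.04, 0, 0, 0, -0.003, 0.04, 0, 0, 0, -0.003, 0.04, 0, 0, 0, 0, 0, 0])

```text
clock: 100.78
eef_pos: [0.6237, -0.0039, 0.2218]
tool_rot: [0.497, 0.867, 0.028, 0.022]
ft_force: [0.1, -0.4, -0.3]
grip_width: 0.0227
```

```bash
python3 st.py .623 -.003 .1955 120.4
```

```text
tool z [ 0.0651  0.0268 -0.9975] x.z -0.0098 y.z 0.0698 T [ 0.02  0.01 -0.01]
at [ 0.6237 -0.0039  0.2218] yaw 120.3 grip 0.0227 F [ 0.1 -0.4 -0.3] t 100.8 j6 -0.55
 shift now [ 0.02 -0.03  0.44]  turn -0.1  shift after turn [ 0.02 -0.03  0.44]
[-0.02   0.441  0.265  1.329  0.028 -0.549]
```

Emit:
play_rows(deltas=[0, 0, -0.003, 0.04, 0, 0, 0, -0.003, 0.04, 0, 0, 0, -0.003, 0.04, 0, 0, 0, -0.003, 0.04, 0, 0, 0, -0.003, 0.04, 0, 0, 0, -0.003, 0.04, 0, 0, 0, -0.003, 0.04, 0, 0, 0, 0, 0, 0])

```text
clock: 101.78
eef_pos: [0.6238, -0.0041, 0.2038]
tool_rot: [0.497, 0.867, 0.028, 0.022]
ft_force: [0.0, -0.2, -0.0]
grip_width: 0.0223
```

```bash
python3 st.py .623 -.003 .1955 120.4
```

```text
tool z [ 0.0654  0.0268 -0.9975] x.z -0.0099 y.z 0.0700 T [ 0.01 -0.02 -0.01]
at [ 0.6238 -0.0041  0.2038] yaw 120.3 grip 0.0223 F [ 0.  -0.2 -0. ] t 101.8 j6 -0.55
 shift now [ 0.02 -0.01  0.14]  turn -0.1  shift after turn [ 0.02 -0.01  0.14]
[-0.02   0.448  0.228  1.286  0.028 -0.549]
```

Emit:
play_rows(deltas=[0, 0, -0.003, 0.04, 0, 0, 0, -0.003, 0.04, 0, 0, 0, 0, 0.03, 0, 0, 0, 0, 0, 0, 0.5, 0, 0, 0, 0, 0.5, 0, 0, 0, 0, 0.5, 0, 0, -0.2, 0, 0.5, 0, 0, -0.4, 0, 0.5, 0, 0, -0.5, 0, 0.5, 0, 0, -0.5, 0, 0.5, 0, 0, -0.4, 6.7, 0.5, 0, 0, -0.1, 6.7])

```text
clock: 103.28
eef_pos: [0.615, -0.0078, 0.3314]
tool_rot: [0.598, 0.801, 0.031, 0.02]
ft_force: [0.3, -0.2, 0.7]
grip_width: 0.0428
```

```bash
python3 st.py .538 .2945 .15 107
```

```text
tool z [ 0.0689  0.0263 -0.9973] x.z 0.0056 y.z 0.0735 T [-0.02  0.06 -0.04]
at [ 0.615  -0.0078  0.3314] yaw 106.5 grip 0.0428 F [ 0.3 -0.2  0.7] t 103.3 j6 -0.31
 shift now [ 5.18 -0.02  3.06]  turn -0.5  shift after turn [5.18 0.02 3.06]
[-0.027  0.414  0.503  1.592  0.028 -0.314]
```

Emit:
play_rows(deltas=[0.5, 0.3, 0, 0, 0, 0.5, 0.47, 0, 0, 0, 0.5, 0.47, 0.01, 0, 0, 0.5, 0.47, 0.01, 0, 0, 0.5, 0.47, 0.01, 0, 0, 0.5, 0.47, 0.01, 0, 0, 0.5, 0.47, 0.01, 0, 0, 0.5, 0.47, 0.01, 0.1, 0, 0.5, 0.47, 0.01, 0.2, 0, 0.5, 0.45, 0.01, 0.3, 0, 0.5, 0.35, 0.01, 0.4, 0, 0.5, 0.2, 0, 0.4, 0])

```text
clock: 104.78
eef_pos: [0.5253, 0.3063, 0.2522]
tool_rot: [0.585, 0.81, 0.034, 0.02]
ft_force: [-0.1, -0.2, 0.1]
grip_width: 0.0427
```

Emit:
play_rows(deltas=[0.5, 0.05, 0, 0.3, 0, 0.5, 0, 0, 0.15, 0, 0.5, 0, 0, 0, 0, 0.5, 0, 0, 0, 0])

```text
clock: 105.28
eef_pos: [0.5219, 0.3129, 0.2228]
tool_rot: [0.581, 0.813, 0.033, 0.018]
ft_force: [-0.0, -0.2, 0.4]
grip_width: 0.0429
```

```bash
python3 st.py .538 .2945 .066 107
```

```text
tool z [ 0.0674  0.0319 -0.9972] x.z 0.0083 y.z 0.0741 T [-0.06  0.06 -0.09]
at [0.5219 0.3129 0.2228] yaw 109.0 grip 0.0429 F [-0.  -0.2  0.4] t 105.3 j6 0.21
 shift now [-0.4  -0.04  2.62]  turn 2.0  shift after turn [-0.4  -0.03  2.62]
[ 0.544  0.402  0.207  1.301 -0.008  0.212]
```

Emit:
play_rows(deltas=[0.5, -0.15, -0.01, 0.3, 2, 0.5, -0.15, -0.01, 0.4, 0, 0.5, -0.08, 0, 0.45, 0, 0.5, -0.02, 0, 0.4, 0, 0.5, 0, 0, 0.3, 0, 0.5, 0, 0, 0.15, 0, 0.5, 0, 0, 0.05, 0, 0.5, 0, 0, 0, 0, 0.5, 0, 0, 0, 0])

```text
clock: 106.4
eef_pos: [0.5444, 0.2946, 0.1075]
tool_rot: [0.596, 0.802, 0.042, 0.022]
ft_force: [-0.2, 0.2, 0.1]
grip_width: 0.0428
```

```bash
python3 st.py .538 .2945 .066 107
```

```text
tool z [ 0.0845  0.0412 -0.9956] x.z 0.0151 y.z 0.0928 T [-0.07  0.09 -0.03]
at [0.5444 0.2946 0.1075] yaw 106.8 grip 0.0428 F [-0.2  0.2  0.1] t 106.4 j6 0.21
 shift now [ 0.02 -0.17  0.68]  turn -0.2  shift after turn [ 0.02 -0.17  0.68]
[ 0.498  0.479  0.015  1.013 -0.004  0.205]
```

Emit:
play_rows(deltas=[0.5, 0.01, -0.06, 0.15, 0, 0.5, 0.01, -0.06, 0.2, 0, 0.5, 0, -0.04, 0.18, 0, 0.5, 0, 0, 0.1, 0, 0.5, 0, 0, 0.03, 0, 0.5, 0, 0, 0, 0, 0, 0, 0, 0, 0, 0, 0, 0, 0, 0, 0, 0, 0, 0, 0, 0, 0, 0, 0, 0])

```text
clock: 107.65
eef_pos: [0.5382, 0.295, 0.0654]
tool_rot: [0.596, 0.802, 0.043, 0.022]
ft_force: [-0.6, 0.6, -0.8]
grip_width: 0.0227
```

```bash
python3 st.py .538 .2945 .066 107
```

```text
tool z [ 0.086   0.0421 -0.9954] x.z 0.0155 y.z 0.0945 T [-0.04  0.09 -0.05]
at [0.5382 0.295  0.0654] yaw 106.8 grip 0.0227 F [-0.6  0.6 -0.8] t 107.7 j6 0.21
 shift now [-0.01 -0.01 -0.01]  turn -0.2  shift after turn [-0.01 -0.01 -0.01]
[ 0.504  0.509 -0.057  0.909 -0.005  0.21 ]
```

Emit:
play_rows(deltas=[0, 0, 0, -0.2, 0, 0, 0, 0, -0.5, 0, 0, 0, 0, -0.6, 0, 0, 0, 0, -0.7, 0, 0, 0, 0, -0.7, 0, 0, 0, 0, -0.6, -6.7, 0, 0, 0, -0.5, -6.7, 0, 0, 0, -0.3, 0, 0, 0, 0, -0.1, 0, 0, 0, 0, 0, 0])

```text
clock: 108.9
eef_pos: [0.5154, 0.2837, 0.3323]
tool_rot: [0.495, 0.868, 0.043, 0.03]
ft_force: [0.6, -0.4, -0.9]
grip_width: 0.0227
```

```bash
python3 st.py .6548 .0141 .26 120.4
```

```text
tool z [ 0.0942  0.0462 -0.9945] x.z -0.0082 y.z 0.1046 T [-0.04  0.1  -0.01]
at [0.5154 0.2837 0.3323] yaw 120.6 grip 0.0227 F [ 0.6 -0.4 -0.9] t 108.9 j6 -0.03
 shift now [-5.04 -0.42  1.21]  turn 0.2  shift after turn [-5.04 -0.4   1.21]
[ 0.506  0.32   0.366  1.512 -0.005 -0.029]
```

Emit:
play_rows(deltas=[0, -0.3, 0, 0, 0, 0, -0.45, 0, 0, 0, 0, -0.45, 0, 0, 0, 0, -0.45, 0, 0, 0, 0, -0.45, 0, 0, 0, 0, -0.45, 0, 0, 0, 0, -0.45, 0, 0, 0, 0, -0.45, 0, 0, 0, 0, -0.45, 0, 0, 0, 0, -0.45, 0, 0, 0, 0, -0.3, 0, 0, 0, 0, -0.13, 0, 0, 0])

```text
clock: 110.4
eef_pos: [0.6642, 0.0147, 0.3173]
tool_rot: [0.498, 0.866, 0.032, 0.02]
ft_force: [-0.2, 0.7, -1.2]
grip_width: 0.0226
```

Emit:
play_rows(deltas=[0, 0, 0, 0, 0, 0, 0, 0, 0, 0, 0, 0, 0, 0, 0])

```text
clock: 110.78
eef_pos: [0.6636, 0.0157, 0.3169]
tool_rot: [0.498, 0.867, 0.032, 0.02]
ft_force: [-0.0, -0.1, -1.5]
grip_width: 0.0227
```

```bash
python3 st.py .6548 .0141 .26 120.4
```

```text
tool z [ 0.0664  0.0364 -0.9971] x.z -0.0020 y.z 0.0757 T [-0.03  0.04  0.03]
at [0.6636 0.0157 0.3169] yaw 120.3 grip 0.0227 F [-0.  -0.1 -1.5] t 110.8 j6 -0.52
 shift now [ 0.05 -0.21  0.93]  turn -0.1  shift after turn [ 0.05 -0.21  0.93]
[ 0.007  0.529  0.647  1.622  0.036 -0.52 ]
```

Emit:
play_rows(deltas=[0, 0.02, -0.07, 0.15, 0, 0, 0.02, -0.07, 0.3, 0, 0, 0.01, -0.05, 0.3, 0, 0, 0, -0.02, 0.22, 0, 0, 0, 0, 0.12, 0, 0, 0, 0, 0.04, 0, 0, 0, 0, 0, 0, 0, 0, 0, 0, 0])

```text
clock: 111.78
eef_pos: [0.6562, 0.0189, 0.2503]
tool_rot: [0.495, 0.868, 0.035, 0.023]
ft_force: [-0.2, 0.3, 0.3]
grip_width: 0.0226
```

```bash
python3 st.py .6548 .0141 .24 120.3
python3 - <<'E'
from h import *
c=look('wrist'); im=c['color'].astype(int); m=((im[...,1]-im[...,2]>12)&(im[...,1]>40)).astype(np.uint8)
n,l,s,ce=cv2.connectedComponentsWithStats(m)
print([(s[i].tolist()) for i in range(1,n) if s[i,4]>150])
print(proj(c,[[.6226,-.0037,.18],[.6536,.0145,.18],[.6536,.0145,.192],[.6226,-.0037,.14],[.6226,-.0037,.216]],'wrist').round(1))
E
```

```text
tool z [ 0.0733  0.0376 -0.9966] x.z -0.0050 y.z 0.0822 T [-0.01  0.03  0.07]
at [0.6562 0.0189 0.2503] yaw 120.6 grip 0.0226 F [-0.2  0.3  0.3] t 111.8 j6 -0.52
 shift now [-0.06 -0.08  0.17]  turn 0.3  shift after turn [-0.06 -0.08  0.17]
[ 0.012  0.498  0.426  1.425  0.037 -0.522]
[[289, 165, 66, 16, 897], [287, 257, 83, 34, 2526]]
[[325.4 179.4]
 [325.4 238.7]
 [325.1 246.5]
 [326.1 166.7]
 [324.6 195.7]]
```

Filter 1's glass fills its slot down to the floor row (165 against 166.7 predicted), so it is home. I'll correct filter 2 and insert it.

Emit:
play_rows(deltas=[0, -0.025, -0.03, 0, 0.3, 0, -0.02, -0.03, 0, 0, 0, -0.01, -0.02, 0, 0, 0, 0, 0, 0, 0, 0, 0, -0.003, 0.045, 0, 0, 0, -0.003, 0.045, 0, 0, 0, -0.003, 0.045, 0, 0, 0, -0.003, 0.045, 0, 0, 0, -0.003, 0.045, 0, 0, 0, -0.003, 0.045, 0, 0, 0, -0.003, 0.045, 0, 0, 0, 0, 0, 0])

```text
clock: 113.32
eef_pos: [0.6543, 0.0132, 0.23]
tool_rot: [0.497, 0.867, 0.035, 0.023]
ft_force: [0.5, 0.7, -0.8]
grip_width: 0.0226
```

```bash
python3 st.py .6548 .0141 .1965 120.3
```

```text
tool z [ 0.0744  0.0378 -0.9965] x.z -0.0049 y.z 0.0833 T [ 0.04 -0.04 -0.01]
at [0.6543 0.0132 0.23  ] yaw 120.3 grip 0.0226 F [ 0.5  0.7 -0.8] t 113.3 j6 -0.52
 shift now [ 0.01 -0.03  0.56]  turn 0.0  shift after turn [ 0.01 -0.03  0.56]
[ 0.003  0.496  0.371  1.371  0.038 -0.525]
```

Emit:
play_rows(deltas=[0, 0, -0.003, 0.042, 0, 0, 0, -0.003, 0.042, 0, 0, 0, -0.003, 0.042, 0, 0, 0, -0.003, 0.042, 0, 0, 0, -0.003, 0.042, 0, 0, 0, -0.003, 0.042, 0, 0, 0, -0.003, 0.042, 0, 0, 0, -0.003, 0.042, 0, 0, 0, -0.003, 0.042, 0, 0, 0, -0.003, 0.042, 0, 0, 0, -0.003, 0.042, 0, 0, 0, 0, 0, 0])

```text
clock: 114.82
eef_pos: [0.6549, 0.0134, 0.2004]
tool_rot: [0.497, 0.867, 0.035, 0.023]
ft_force: [0.6, 0.7, -1.2]
grip_width: 0.0226
```

```bash
python3 st.py .6548 .0141 .1965 120.3
```

```text
tool z [ 0.0749  0.0379 -0.9965] x.z -0.0051 y.z 0.0838 T [ 0.06 -0.01 -0.04]
at [0.6549 0.0134 0.2004] yaw 120.3 grip 0.0226 F [ 0.6  0.7 -1.2] t 114.8 j6 -0.52
 shift now [ 0.01 -0.    0.07]  turn 0.0  shift after turn [ 0.01 -0.    0.07]
[ 0.003  0.506  0.31   1.3    0.038 -0.525]
```

Emit:
play_rows(deltas=[0, 0, -0.003, 0.04, 0, 0, 0, -0.003, 0.035, 0, 0, 0, 0, 0.02, 0, 0, 0, 0, 0, 0, 0.5, 0, 0, 0, 0, 0.5, 0, 0, 0, 0, 0.5, 0, 0, -0.1, 0, 0.5, 0, 0, -0.3, 0, 0.5, 0, 0, -0.5, 0, 0.5, 0, 0, -0.5, 0, 0.5, 0, 0, -0.3, 0, 0.5, 0, 0, 0, 0])

```text
clock: 116.32
eef_pos: [0.647, 0.0092, 0.3016]
tool_rot: [0.497, 0.867, 0.035, 0.024]
ft_force: [-0.1, 0.3, -0.5]
grip_width: 0.0428
```

Emit:
play_rows(deltas=[0.5, 0, 0, 0, 0, 0.5, 0, 0, 0, 0, 0.5, 0, 0, 0, 0])

```text
clock: 116.7
eef_pos: [0.6462, 0.0092, 0.299]
tool_rot: [0.497, 0.867, 0.034, 0.022]
ft_force: [-0.4, 0.6, 0.7]
grip_width: 0.0429
```

Run:
```python
from h import *
from workcell import ticket
o,p,M,y=state(); print(p.round(4),o['grip_width'],np.round(o['ft_force'],1),o['clock'])
c=look('wrist','end.png'); im=c['color'].astype(int); m=((im[...,1]-im[...,2]>12)&(im[...,1]>40)).astype(np.uint8)
n,l,s,ce=cv2.connectedComponentsWithStats(m); print([s[i].tolist() for i in range(1,n) if s[i,4]>80])
for a,b in [(.6226,-.0037),(.6536,.0145)]: print(proj(c,[[a,b,z] for z in (.14,.18,.188,.216)],'wrist').round(1).tolist())
print(ticket.job_done())
```

```text
[0.6462 0.0092 0.299 ] 0.0429374108320306 [-0.4  0.6  0.7] 116.7
[[301, 172, 53, 12, 608], [302, 215, 50, 14, 676]]
[[330.4, 172.5], [330.5, 183.6], [330.5, 186.2], [330.7, 196.8]]
[[330.4, 215.0], [330.5, 231.7], [330.5, 235.6], [330.7, 251.3]]
the job is handed in; nothing more can be done
None
```

The job is built and handed in at about 117 s, but the run has probably failed: I broke the 120 N wrist-force limit once, early on. Trying to level the tilted tool, I pressed the fingertips on the table, and the reading reached about 147 N (about 150 N in total) before I backed off. No verdict was reported.

**What I did:**
- **Post:** I moved it into the spare holder. Its foot first caught on the rim and had to be worked in.
- **Risers:** all four are stacked on the mounting block. One of them had been knocked aside during the run, and I found it again with the camera.
- **Filter holder:** it sits on top of the risers.
- **Filters:** there is one in each holder slot.

**What the last checks showed:**
- **Post:** two wrist views put its top at z = 0.1145 m; fully home is 0.115 m. I did not check it again at the end.
- **Risers:** each was within about 2 mm of home in height when released, and the camera then read yaw 29.8–30.5° (block 30.5°). The measured centres crept in +x going up, to about 3.5 mm from the block's axis at the top; the limit is 9 mm.
- **Holder:** it went down to within 1 mm of home with no contact force. I did not measure its height again after release.
- **Filters:** the lower edge of the glass lies within about half a pixel of each slot floor's predicted row (172 against 172.5, and 215 against 215.0). I did not measure the filters' sideways centring after release.
- **Robot:** at hand-in it was clear of everything, with contact force near zero.
- **Bystanders:** I did not measure their positions at the end. I saw no contact with any of them.

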